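# Size the pastry rings on the stepped cone and order the missing ones

## Robot

A 7-joint arm with a two-finger parallel gripper is mounted at the origin on the work surface. World frame = base frame: x ahead of the robot, y to its left, z up, the work surface at z = 0. Lengths are in m, angles in rad, forces in N, time in s.
With the tool pointing down it reaches from about 0.425 to 0.875 m from the base axis. Payload 4.7 kg.
Tool frame: the origin (TCP) lies at the very end of the fingers, on their centre line; the grasp point (between the pads) lies 19 mm behind it (grip_point_offset is the distance from the TCP to the grasp point, in m); x points along the fingers, z is the direction in which the jaws open and shut, and the axes are right-handed (so a half turn about x gives the same grasp; the last joint's range is limited). The gripper opens to 87 mm and grips with 3 to 60 N. Pads are 19 mm wide; open, the fingers measure 117 mm over their backs; the gripper's body (75 mm by 190 mm) begins 51 mm behind the grasp point.
Start: joints at [-1.19, 0.321, -0.07, 1.45, 0.023, 1.371, -0.057], TCP at [0.233, 0.607, 0.223] pointing down, gripper open.
Joint ranges: [-2.86, 2.86], [-0.3, 2.09], [-1.38, 1.24], [0.06, 2.45], [-1.56, 4.7], [0.09, 2.05], [-2.69, 2.69]. Speed limits (rad/s): [2.57, 2.57, 3.14, 3.14, 3.14, 3.14, 3.14].

## Interface

Orientations are given as a rotation vector (axis times angle).
In Python, from bench import get_state, get_image, calibration, close_job, grip_point_offset gives the robot as it stands.
- The arm moves only by the tool play_rows, never from a script. Its argument "targets" is a list of rows, each an object with "claw": the closure, from 0 (fully open) to 1 (shut); "linear": the shift along the tool's x, y, z as a fraction of full scale, a list of three; "rotation": the turn, a rotation vector about the tool's x, y, z as a fraction of full scale, a list of three. In form: [{"claw": claw, "linear": [x, y, z], "rotation": [wx, wy, wz]}, ...]. A call has 1 to 10 rows; each row shifts and turns the pose as measured when the row begins, along the tool's axes as they then stand; what a row does not reach is not made up. Full scale, the value 1, is 2.5 cm for a shift and 90 degrees for a turn. A row lasts 1/12 s, in which the tool goes at most 41.7 mm and 7.16 degrees, less where a joint would pass 70% of its speed; a pose out of reach is approached as far as the arm can. A call with a number of a shift or a turn outside -1 to 1 is refused whole. A call with a gripper value outside its range is refused whole. The fingers move at their own pace and stop on an object; "newtons" is the grip in N (left out, the last holds). Time passes only in rows, so rows that do not move let the fingers close. It gives the time, the measured TCP pose, the force and the opening at its end, in the units of the state.
- get_state(): the state, without advancing time (a new reading comes with each control period).
- get_image(name): name is "scene" or "top"; returns the picture (384x512x3 uint8, blue, green, red); there is no depth.
- calibration(name): a dict with "fx", "fy", "cx", "cy" (pixels), "rvec" (rotation vector, rad) and "tvec" (3), from world to camera coordinates, as OpenCV has them. Camera axes: x right, y down, z forward; pixel columns grow to the right and rows downward; lengths in m; the calibration is good to about 2 mm. A picture is of the moment at which its call begins. calibration takes no time and is no camera call.
- close_job(): hands the job in, once; it reports no verdict.
The state is a dict: "time": time; "joint_positions": joint angles; "qd": joint speeds; "joint_torque": joint torques, N m; "position": TCP position; "tool_rot": TCP orientation; "ft_force": force on the tool from outside, world axes, zero at the start; "torque": the same for the moment, N m; "grip_width": opening from 0.0 (shut) to 1.0 (fully open).
Only numpy, scipy, OpenCV 4.12 (cv2) and the standard library are available. Lean on these libraries where they do the work, as an engineer would, in place of code of your own. Each camera call takes 0.05 s, during which the arm holds its last target. There are 200 camera calls.

## Task

Check the set of pastry rings: slide every ring on the counter down the sizing cone until it stops level on its own coloured step, lowering it gently rather than letting it drop down the cone, and leave it there. When all rings are on, for each coloured step that has stayed empty slide the tag of that colour out of the wooden tag rack and fully down into a slot of the orange order rack, any slot, one tag each. Leave the other tags in the wooden rack and do not disturb the mug, the tulip pot or the canister.

Things in the scene. Friction and masses are not known exactly. Their poses are not given: they have to be found in the camera images.
- cone: Fixed upright stepped sizing cone, 75.5 mm tall, origin at the centre of its underside. Dark base 84 mm across, 14 mm high; then five steps 11.5 mm high, from below: blue 58 mm across, green 49, yellow 40, red 31, white 22 (the upper 6.5 mm of each narrows by 3 mm); steel nose 4 mm high, 12 mm across on top. A ring rests on the ledge below its step and cannot pass a ring above it: widest first.
- ring_a: Plain brass pastry cutter ring, lying flat on the counter at the start: outside diameter 68.5 mm, bore 60.5 mm, wall 4 mm, 8 mm high, about 55 g; it fits the blue step of the cone, underside then 14 mm above the cone's underside. Origin at the centre of the ring, 4 mm above its underside; z along its axis. May be absent (None from the start): then the blue step stays empty.
- ring_b: Plain brass pastry cutter ring, lying flat on the counter at the start: outside diameter 59.5 mm, bore 51.5 mm, wall 4 mm, 8 mm high, about 46 g; it fits the green step of the cone, underside then 25.5 mm above the cone's underside. Origin at the centre of the ring, 4 mm above its underside; z along its axis. May be absent (None from the start): then the green step stays empty.
- ring_c: Plain brass pastry cutter ring, lying flat on the counter at the start: outside diameter 50.5 mm, bore 42.5 mm, wall 4 mm, 8 mm high, about 38 g; it fits the yellow step of the cone, underside then 37 mm above the cone's underside. Origin at the centre of the ring, 4 mm above its underside; z along its axis. May be absent (None from the start): then the yellow step stays empty.
- ring_d: Plain brass pastry cutter ring, lying flat on the counter at the start: outside diameter 41.5 mm, bore 33.5 mm, wall 4 mm, 8 mm high, about 31 g; it fits the red step of the cone, underside then 48.5 mm above the cone's underside. Origin at the centre of the ring, 4 mm above its underside; z along its axis. May be absent (None from the start): then the red step stays empty.
- ring_e: Plain brass pastry cutter ring, lying flat on the counter at the start: outside diameter 32.5 mm, bore 24.5 mm, wall 4 mm, 8 mm high, about 24 g; it fits the white step of the cone, underside then 60 mm above the cone's underside. Origin at the centre of the ring, 4 mm above its underside; z along its axis. May be absent (None from the start): then the white step stays empty.
- tag_rack: Fixed wooden rack 210 x 76 mm, 36 mm high, that holds the five tags upright at the start, in five parallel slots 42 mm apart along its x axis. Origin at the centre of its underside; slot floors 6 mm above it; the slots are 11 mm wide along x, 68 mm along y, 30 mm deep.
- order_rack: Fixed orange plastic rack 126 x 76 mm, 36 mm high, with three empty slots of the same kind: 11 mm wide along its x axis, 68 mm along y, 30 mm deep, 42 mm apart along x. Origin at the centre of its underside, z up.
- slot_1 (a point): Centre of the floor of slot 1 of the orange order rack, 6 mm above its underside, 30 mm below the slot's mouth; axes as those of the rack.
- slot_2 (a point): Centre of the floor of slot 2 of the orange order rack, 6 mm above its underside, 30 mm below the slot's mouth; axes as those of the rack.
- slot_3 (a point): Centre of the floor of slot 3 of the orange order rack, 6 mm above its underside, 30 mm below the slot's mouth; axes as those of the rack.
- tag_blue: Blue flat tag, a slab 8 mm thick (x), 64 mm wide (y), 80 mm tall (z), 60 g, standing upright in one of the slots of the wooden rack (which slot varies), 50 mm of it showing above the rack. Origin at the centre of its lower edge.
- tag_green: Green flat tag, a slab 8 mm thick (x), 64 mm wide (y), 80 mm tall (z), 60 g, standing upright in one of the slots of the wooden rack (which slot varies), 50 mm of it showing above the rack. Origin at the centre of its lower edge.
- tag_yellow: Yellow flat tag, a slab 8 mm thick (x), 64 mm wide (y), 80 mm tall (z), 60 g, standing upright in one of the slots of the wooden rack (which slot varies), 50 mm of it showing above the rack. Origin at the centre of its lower edge.
- tag_red: Red flat tag, a slab 8 mm thick (x), 64 mm wide (y), 80 mm tall (z), 60 g, standing upright in one of the slots of the wooden rack (which slot varies), 50 mm of it showing above the rack. Origin at the centre of its lower edge.
- tag_white: White flat tag, a slab 8 mm thick (x), 64 mm wide (y), 80 mm tall (z), 60 g, standing upright in one of the slots of the wooden rack (which slot varies), 50 mm of it showing above the rack. Origin at the centre of its lower edge.
- mug: White mug, 76 mm across, 85 mm high, stands by; not to be disturbed. Origin at the centre of its underside.
- tulips: Terracotta pot 80 mm across with purple tulips, about 165 mm high in all, stands by; not to be disturbed. Origin at the centre of its underside.
- canister: White ceramic canister with a lid, 80 mm across, 90 mm high, stands by; not to be disturbed. Origin at the centre of its underside.

How it is judged:
By the outcome, as a careful person would: the job done as asked, in the order asked, and still so for the second after the job is handed in, with the robot touching nothing.
Of ring_a, ring_b, ring_c, ring_d, ring_e only 2 to 4 are there at a start; the rules pass over those that are not, and their reading is None.
At some moment in a run one of ring_a, ring_b, ring_c, ring_d, ring_e may be knocked a few centimetres aside while the robot is not near it.
It also fails if it takes over 208 s, if anything falls off the work surface, if the arm or the gripper's body presses on something with over 40 N, if the wrist force passes 120 N, or if a joint passes its speed limit or range.

## Working session

There is one attempt and no reset: what is moved stays moved. The work goes in short steps, Python scripts to look and compute and a tool call to move; the robot and the scene stay as the last step left them, time stands still between calls to the robot, and variables do not carry over. Pictures are saved under pics/ and viewed, about 12 in all and at most 16, crops included, and the job is handed in when it is done.

Besides the shell and the picture viewer there is one more tool, called after "Call:" as name(argument=value, ...), one argument or row to a line, values as JSON. play_rows: Moves the arm, as the interface text tells. Shift numbers are shares of 2.5 cm and turn numbers shares of 90 degrees, none past 1 either way. Its arguments: {"type":"object","properties":{"targets":{"type":"array"},"newtons":{"type":"number"}},"required":["targets"]}

```bash
mkdir -p pics; ls
cat > h.py <<'E'
import numpy as np, cv2
from bench import get_state,get_image,calibration,close_job,grip_point_offset
def cam(n):
    c=calibration(n);K=np.array([[c['fx'],0,c['cx']],[0,c['fy'],c['cy']],[0,0,1.]])
    R=cv2.Rodrigues(np.array(c['rvec'],float))[0];return K,R,np.array(c['tvec'],float).ravel()
def ray(n,uv,z):
    K,R,t=cam(n);o=-R.T@t;d=R.T@np.linalg.solve(K,[uv[0],uv[1],1.]);return o+d*(z-o[2])/d[2]
def proj(n,p):
    K,R,t=cam(n);q=K@(R@np.asarray(p,float)+t);return q[:2]/q[2]
def tool():
    s=get_state();return np.array(s['position']),cv2.Rodrigues(np.array(s['tool_rot'],float))[0],s
E
python3 - <<'E'
from h import *
for n in('scene','top'):
    im=get_image(n);cv2.imwrite(f'pics/{n}0.png',im);K,R,t=cam(n);print(n,K[0,0],-R.T@t,R.round(2).tolist())
p,R,s=tool();print(p,R.round(3),s['time'],s['ft_force'],s['grip_width'],grip_point_offset)
E
```

```text
pics
scene 390.1407842998276 [1.25096134 0.31116205 0.62444487] [[-0.46, 0.89, 0.0], [0.53, 0.28, -0.8], [-0.71, -0.37, -0.6]]
top 382.4900064732101 [ 0.27263351 -0.04588351  1.152194  ] [[0.06, -1.0, -0.0], [-0.98, -0.06, -0.21], [0.21, 0.02, -0.98]]
[0.23297084 0.60628571 0.22157551] [[-0.001 -0.933  0.359]
 [-0.002  0.359  0.933]
 [-1.    -0.    -0.002]] 0.1 [-0.34522858 -0.31656398 -0.58949314] 1.001640231098833 0.0187
```

View pics/scene0.png

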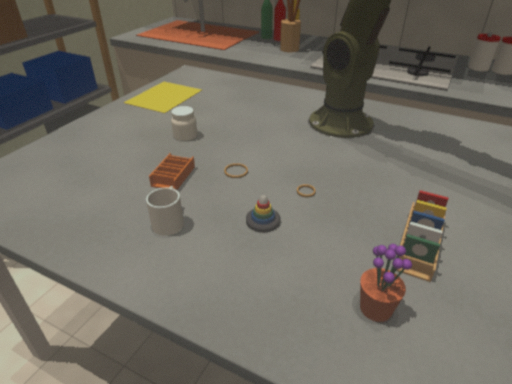

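View pics/top0.png

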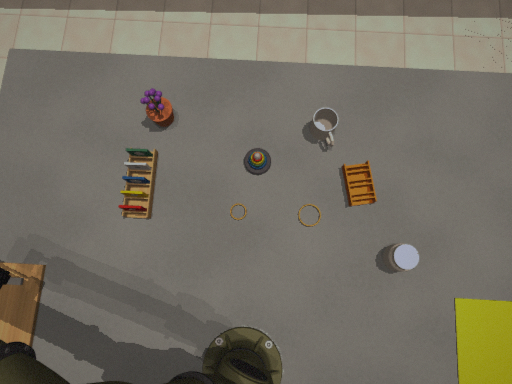

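The scene shows two brass rings at top (238,212) and (309,215), the cone at (257,161), the tag rack at (140,184) and the order rack at (359,184). Now I'll measure these.

```bash
cat > m0.py <<'E'
from h import *
im=cv2.imread('pics/top0.png');hsv=cv2.cvtColor(im,cv2.COLOR_BGR2HSV)
def cnt(n,im,box,lo,hi):
    x0,y0,x1,y1=box;h=cv2.cvtColor(im,cv2.COLOR_BGR2HSV)[y0:y1,x0:x1]
    m=cv2.inRange(h,np.array(lo),np.array(hi));c,_=cv2.findContours(m,cv2.RETR_EXTERNAL,cv2.CHAIN_APPROX_NONE)
    return max(c,key=cv2.contourArea)+np.array([x0,y0])
def ring(n,im,box):
    c=cnt(n,im,box,(8,80,60),(30,255,255))
    P=np.array([ray(n,q,.006)[:2] for q in c[:,0]]);e,r=cv2.minEnclosingCircle(P.astype(np.float32)*1000)
    f=cv2.fitEllipse(P.astype(np.float32)*1000);print(n,'ring',np.round(e,1),2*r,'ellipse',np.round(f[0],1),np.round(f[1],1))
sc=cv2.imread('pics/scene0.png')
for b in((220,195,256,230),(290,195,330,235)):ring('top',im,b)
for b in((218,158,255,182),(290,180,322,200)):ring('scene',sc,b)
# cone base (dark)
for n,I,b,z in(('top',im,(238,142,276,180),.012),('scene',sc,(238,190,288,235),.007)):
    c=cnt(n,I,b,(0,0,0),(180,255,85));P=np.array([ray(n,q,z)[:2] for q in c[:,0]],np.float32)*1000
    print('cone',n,cv2.fitEllipse(P),cv2.minEnclosingCircle(P))
def rect(n,I,b,lo,hi,z):
    c=cnt(n,I,b,lo,hi);P=np.array([ray(n,q,z)[:2] for q in c[:,0]],np.float32)*1000
    print(n,cv2.minAreaRect(P))
rect('top',im,(338,155,382,212),(3,120,50),(18,255,255),.036)
for k,lo,hi in(('b',(100,120,40),(125,255,255)),('g',(45,60,30),(95,255,255)),('y',(22,130,90),(32,255,255))):
    print(k,end=' ');rect('top',im,(110,140,165,225),lo,hi,.086)
print('red',end='');rect('top',im,(110,200,165,220),(0,150,60),(6,255,255),.086)
print('wh',end='');rect('top',im,(118,158,149,172),(0,0,140),(180,70,255),.086)
rect('top',im,(110,140,165,225),(8,60,60),(24,255,255),.036)
cv2.imwrite('pics/crop0.png',np.hstack([cv2.resize(im[140:226,105:175],None,fx=6,fy=6,interpolation=2),cv2.resize(im[140:226,335:390],None,fx=6,fy=6,interpolation=2)]))
E
python3 m0.py
```

```text
top ring [439.7  44. ] 50.97991943359375 ellipse [439.7  43.7] [48.5 49.3]
top ring [ 441.2 -171.9] 69.38288879394531 ellipse [ 440.9 -171.6] [66.7 67. ]
scene ring [ 443.8 -175. ] 74.73030853271484 ellipse [ 443.7 -173.7] [66.7 70.2]
scene ring [441.8  40.9] 55.4470329284668 ellipse [441.8  41.5] [47.6 53.6]
cone top ((597.6217041015625, -4.798229217529297), (82.30107116699219, 84.03985595703125), 77.41650390625) ((597.2156372070312, -4.38297176361084), 43.53247833251953)
cone scene ((609.13330078125, -1.0103795528411865), (72.22493743896484, 79.31659698486328), 49.74502944946289) ((605.2616577148438, -2.8840219974517822), 43.14113235473633)
top ((540.2394409179688, -313.37255859375), (127.95042419433594, 84.07861328125), 10.967270851135254)
b top ((503.76483154296875, 337.4279479980469), (73.24585723876953, 14.276144981384277), 89.58756256103516)
g top ((585.7324829101562, 338.99395751953125), (18.454572677612305, 75.06404876708984), 0.0931481122970581)
y top ((466.7555847167969, 345.4585876464844), (8.718156814575195, 63.16220474243164), 3.253621816635132)
redtop ((421.0763244628906, 335.59674072265625), (77.82704162597656, 12.406883239746094), 88.84184265136719)
whtop ((551.0722045898438, 344.9999694824219), (6.0018768310546875, 63.99909973144531), 3.2348403930664062)
top ((506.49365234375, 347.47552490234375), (215.71466064453125, 100.1611099243164), 0.48910120129585266)
```

View pics/crop0.png

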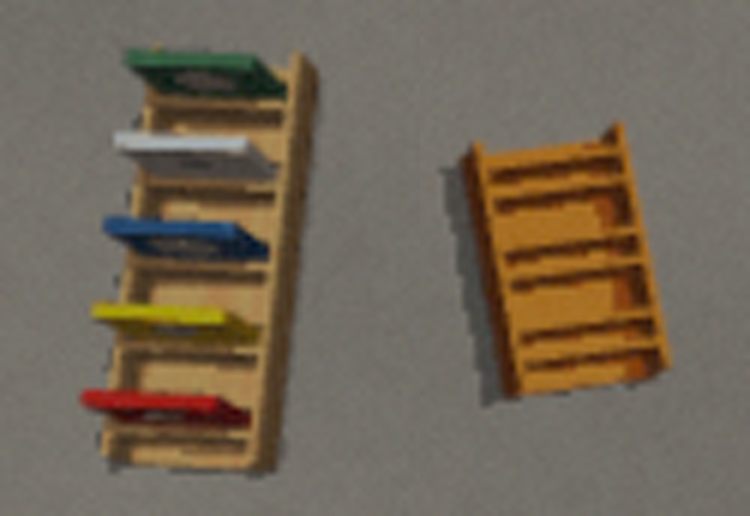

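The rings present are ring_a (measured Ø67–69, about (441,-172) mm) and ring_c (Ø49–51, about (440,43)). So the green, red and white tags have to move. First I'll turn the jaws along world x, which makes tool y = world y and tool z = world x, then travel.

Call:
play_rows(
  targets=[
    {"claw": 0,"linear": [0,0,0],"rotation": [0.077,0,0]},
    {"claw": 0,"linear": [0,0,0],"rotation": [0.077,0,0]},
    {"claw": 0,"linear": [0,0,0],"rotation": [0.077,0,0]},
    {"claw": 0,"linear": [0,0,0],"rotation": [0.077,0,0]},
    {"claw": 0,"linear": [0,0,0],"rotation": [0.077,0,0]},
    {"claw": 0,"linear": [0,0,0],"rotation": [0.077,0,0]},
    {"claw": 0,"linear": [0,0,0],"rotation": [0.077,0,0]},
    {"claw": 0,"linear": [0,0,0],"rotation": [0.077,0,0]},
    {"claw": 0,"linear": [0,0,0],"rotation": [0.077,0,0]},
    {"claw": 0,"linear": [0,0,0],"rotation": [0.077,0,0]},
  ],
)

```text
time: 0.93
position: [0.2318, 0.6028, 0.2145]
tool_rot: [0.025, 1.575, -0.046]
ft_force: [0.3, 0.3, 0.5]
grip_width: 1.0
```

Run:
```python
from h import *
for k,uv,z in(('pot rim',(160,112),.09),('pot rim0',(160,112),.07),('flowL',(145,99),.15),('flowTop',(153,90),.15),('mugrim',(325,119),.085),('can',(405,257),.09)):print(k,ray('top',uv,z).round(3))
print('scene pot base',ray('scene',(378,312),0).round(3),'flower top',[proj('scene',(.70,.3,z)).round() for z in(0,.16)])
p,R,s=tool();print(p,R.round(3).tolist(),s['time'],s['joint_positions'])
```

```text
pot rim [0.71  0.289 0.09 ]
pot rim0 [0.719 0.296 0.07 ]
flowL [0.722 0.317 0.15 ]
flowTop [0.751 0.298 0.15 ]
mugrim [ 0.718 -0.201  0.085]
can [ 0.327 -0.427  0.09 ]
scene pot base [ 0.736  0.306 -0.   ] flower top [array([379., 297.]), array([397., 238.])]
[0.23177631 0.60280754 0.21451381] [[-0.005, 0.045, 0.999], [-0.013, 0.999, -0.045], [-1.0, -0.013, -0.004]] 0.9333 [-1.31699747  0.32391495  0.09229999  1.46455786 -0.03016522  1.3685657
 -1.26770474]
```

Call:
play_rows(
  targets=[
    {"claw": 0,"linear": [0,-1,0.9],"rotation": [-0.028,0,0]},
    {"claw": 0,"linear": [0,-1,0.9],"rotation": [0,0,0]},
    {"claw": 0,"linear": [0,-1,0.9],"rotation": [0,0,0]},
    {"claw": 0,"linear": [0,-1,0.9],"rotation": [0,0,0]},
    {"claw": 0,"linear": [0,-1,0.9],"rotation": [0,0,0]},
    {"claw": 0,"linear": [0,-1,0.9],"rotation": [0,0,0]},
    {"claw": 0,"linear": [0,-1,0.9],"rotation": [0,0,0]},
    {"claw": 0,"linear": [0,-1,0.9],"rotation": [0,0,0]},
    {"claw": 0,"linear": [0,-1,0.9],"rotation": [0,0,0]},
    {"claw": 0,"linear": [0,-1,0.9],"rotation": [0,0,0]},
  ],
)

```text
time: 1.77
position: [0.4522, 0.3475, 0.209]
tool_rot: [-0.025, 1.586, -0.003]
ft_force: [1.1, -1.2, 0.3]
grip_width: 1.001
```

Call:
play_rows(
  targets=[
    {"claw": 0,"linear": [0,-1,0.1],"rotation": [0,0,0]},
    {"claw": 0,"linear": [0,-1,0.1],"rotation": [0,0,0]},
    {"claw": 0,"linear": [0,-1,0.1],"rotation": [0,0,0]},
    {"claw": 0,"linear": [0,-1,0.1],"rotation": [0,0,0]},
    {"claw": 0,"linear": [0,-1,0.1],"rotation": [0,0,0]},
    {"claw": 0,"linear": [0,-1,0.1],"rotation": [0,0,0]},
    {"claw": 0,"linear": [0,-1,0.1],"rotation": [0,0,0]},
    {"claw": 0,"linear": [0,-1,0.1],"rotation": [0,0,0]},
    {"claw": 0,"linear": [0,-1,0],"rotation": [0,0,0]},
    {"claw": 0,"linear": [0,-1,0],"rotation": [0,0,0]},
  ],
)

```text
time: 2.6
position: [0.4771, 0.0801, 0.2094]
tool_rot: [-0.023, 1.59, -0.014]
ft_force: [0.7, -0.2, 0.4]
grip_width: 1.003
```

Call:
play_rows(
  targets=[
    {"claw": 0,"linear": [0.3,-1,-0.16],"rotation": [0,0,0]},
    {"claw": 0,"linear": [0.3,-1,-0.16],"rotation": [0,0,0]},
    {"claw": 0,"linear": [0.3,-1,-0.16],"rotation": [0,0,0]},
    {"claw": 0,"linear": [0.3,-1,-0.16],"rotation": [0,0,0]},
    {"claw": 0,"linear": [0.3,-1,-0.16],"rotation": [0,0,0]},
    {"claw": 0,"linear": [0.3,-1,-0.16],"rotation": [0,0,0]},
    {"claw": 0,"linear": [0.3,-1,-0.16],"rotation": [0,0,0]},
    {"claw": 0,"linear": [0.3,-1,-0.16],"rotation": [0,0,0]},
    {"claw": 0,"linear": [0.3,-1,-0.16],"rotation": [0,0,0]},
    {"claw": 0,"linear": [0.3,-0.6,0],"rotation": [0,0,0]},
  ],
)

```text
time: 3.43
position: [0.436, -0.1756, 0.1369]
tool_rot: [-0.018, 1.589, -0.014]
ft_force: [0.0, 0.2, -0.3]
grip_width: 1.0
```

```bash
cat >> h.py <<'E'
def go(tgt,yaw=0.):
    """tool-unit shift & turn to reach world point tgt with tool pointing down, jaw axis at yaw (rad)"""
    p,R,s=tool();c,q=np.cos(yaw),np.sin(yaw)
    G=np.array([[0,-q,c],[0,c,q],[-1,0,0.]])
    w=cv2.Rodrigues(R.T@G)[0].ravel()/(np.pi/2)
    print('t',round(s['time'],2),'p',p.round(4),'w',round(s['grip_width']*87,1),'F',np.round(s['ft_force'],1),'| shift',(R.T@(np.array(tgt)-p)/.025).round(3),'turn',w.round(4))
E
python3 - <<'E'
from h import *
go((.441,-.172,.05))
im=get_image('top');cv2.imwrite('pics/t1.png',im)
E
```

```text
t 3.43 p [ 0.436  -0.1756  0.1369] w 87.0 F [ 0.   0.2 -0.3] | shift [3.467 0.213 0.264] turn [ 0.0019 -0.0114  0.013 ]
```

Call:
play_rows(
  targets=[
    {"claw": 0,"linear": [0.7,0.05,0.06],"rotation": [0.002,-0.011,0.013]},
    {"claw": 0,"linear": [0.7,0.05,0.06],"rotation": [0,0,0]},
    {"claw": 0,"linear": [0.7,0.05,0.06],"rotation": [0,0,0]},
    {"claw": 0,"linear": [0.7,0.05,0.06],"rotation": [0,0,0]},
    {"claw": 0,"linear": [0.5,0,0],"rotation": [0,0,0]},
    {"claw": 0,"linear": [0,0,0],"rotation": [0,0,0]},
    {"claw": 0,"linear": [0,0,0],"rotation": [0,0,0]},
  ],
)

```text
time: 4.07
position: [0.4393, -0.1739, 0.0491]
tool_rot: [0.007, 1.574, -0.007]
ft_force: [0.3, -0.7, 0.0]
grip_width: 1.003
```

Run:
```python
from h import *
go((.442,-.173,.004))
im=get_image('scene');cv2.imwrite('pics/s1.png',cv2.resize(im[110:240,170:300],None,fx=4,fy=4,interpolation=2))
```

```text
t 4.07 p [ 0.4393 -0.1739  0.0491] w 87.2 F [ 0.3 -0.7  0. ] | shift [1.804 0.037 0.114] turn [-0.0057 -0.0019 -0.0002]
```

View pics/s1.png

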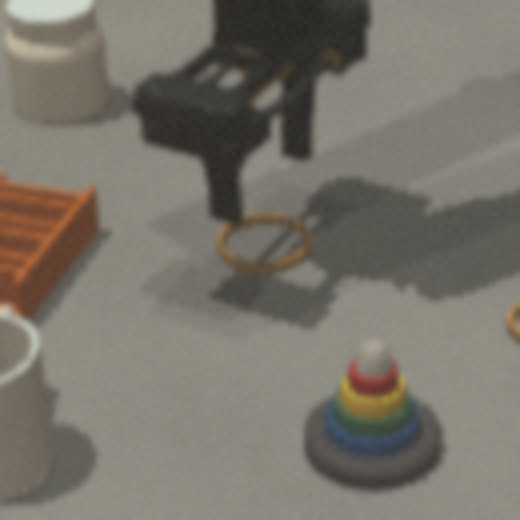

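The fingers straddle the ring as planned, so I'll descend and close gently.

Call:
play_rows(
  targets=[
    {"claw": 0,"linear": [0.6,0.02,0.06],"rotation": [-0.005,0,0]},
    {"claw": 0,"linear": [0.5,0,0.05],"rotation": [0,0,0]},
    {"claw": 0,"linear": [0.4,0,0],"rotation": [0,0,0]},
    {"claw": 0,"linear": [0.2,0,0],"rotation": [0,0,0]},
    {"claw": 0,"linear": [0,0,0],"rotation": [0,0,0]},
  ],
)

```text
time: 4.53
position: [0.4464, -0.1726, 0.0096]
tool_rot: [0.0, 1.565, 0.003]
ft_force: [-0.1, -0.5, 0.2]
grip_width: 1.002
```

Run:
```python
from h import *
go((.442,-.173,.003))
```

```text
t 4.53 p [ 0.4464 -0.1726  0.0096] w 87.2 F [-0.1 -0.5  0.2] | shift [ 0.263 -0.016 -0.176] turn [ 0.0009  0.0036 -0.0011]
```

Call:
play_rows(
  newtons=12,
  targets=[
    {"claw": 0,"linear": [0.24,0,-0.14],"rotation": [0,0,0]},
    {"claw": 0,"linear": [0,0,0],"rotation": [0,0,0]},
    {"claw": 0.3,"linear": [0,0,0],"rotation": [0,0,0]},
    {"claw": 0.3,"linear": [0,0,0],"rotation": [0,0,0]},
    {"claw": 0.3,"linear": [0,0,0],"rotation": [0,0,0]},
    {"claw": 0.3,"linear": [0,0,0],"rotation": [0,0,0]},
    {"claw": 0.3,"linear": [0,0,0],"rotation": [0,0,0]},
    {"claw": 0.3,"linear": [0,0,0],"rotation": [0,0,0]},
  ],
)

```text
time: 5.2
position: [0.444, -0.1729, 0.0054]
tool_rot: [0.001, 1.561, 0.003]
ft_force: [0.4, 0.6, -0.8]
grip_width: 0.775
```

Run:
```python
from h import *
go((.442,-.173,.003))
```

```text
t 5.2 p [ 0.444  -0.1729  0.0054] w 67.5 F [ 0.4  0.6 -0.8] | shift [ 0.096 -0.003 -0.082] turn [ 0.0007  0.0061 -0.0014]
```

The tips sit a bit high (5.4 mm). I'll reopen slightly, lower and regrip.

Call:
play_rows(
  targets=[
    {"claw": 0.12,"linear": [0,0,0],"rotation": [0,0,0]},
    {"claw": 0.12,"linear": [0,0,0],"rotation": [0,0,0]},
    {"claw": 0.12,"linear": [0.12,0,0],"rotation": [0,0.005,0]},
    {"claw": 0.12,"linear": [0.06,0,0],"rotation": [0,0,0]},
    {"claw": 0.12,"linear": [0,0,0],"rotation": [0,0,0]},
    {"claw": 0.3,"linear": [0,0,0],"rotation": [0,0,0]},
    {"claw": 0.3,"linear": [0,0,0],"rotation": [0,0,0]},
    {"claw": 0.3,"linear": [0,0,0],"rotation": [0,0,0]},
    {"claw": 0.3,"linear": [0,0,0],"rotation": [0,0,0]},
  ],
)

```text
time: 5.95
position: [0.4445, -0.173, 0.0006]
tool_rot: [0.0, 1.57, 0.003]
ft_force: [-0.3, -0.1, -0.2]
grip_width: 0.784
```

Run:
```python
from h import *
go((.442,-.173,.003))
```

```text
t 5.95 p [ 0.4445 -0.173   0.0006] w 68.2 F [-0.3 -0.1 -0.2] | shift [-0.098 -0.001 -0.098] turn [ 0.0009  0.0006 -0.0012]
```

Call:
play_rows(
  targets=[
    {"claw": 0.12,"linear": [0,0,0],"rotation": [0,0,0]},
    {"claw": 0.12,"linear": [0,0,0],"rotation": [0,0,0]},
    {"claw": 0.12,"linear": [-0.07,0,-0.05],"rotation": [0,0,0]},
    {"claw": 0.12,"linear": [0,0,0],"rotation": [0,0,0]},
    {"claw": 0.3,"linear": [0,0,0],"rotation": [0,0,0]},
    {"claw": 0.3,"linear": [0,0,0],"rotation": [0,0,0]},
    {"claw": 0.3,"linear": [0,0,0],"rotation": [0,0,0]},
    {"claw": 0.3,"linear": [0,0,0],"rotation": [0,0,0]},
  ],
)

```text
time: 6.62
position: [0.4432, -0.173, 0.0027]
tool_rot: [0.001, 1.569, 0.003]
ft_force: [0.4, -0.3, -0.2]
grip_width: 0.786
```

Run:
```python
from h import *
go((.442,-.173,.003))
```

```text
t 6.62 p [ 0.4432 -0.173   0.0027] w 68.4 F [ 0.4 -0.3 -0.2] | shift [-0.013  0.001 -0.047] turn [ 0.0007  0.0011 -0.0013]
```

Call:
play_rows(
  targets=[
    {"claw": 0.3,"linear": [-0.5,0,0],"rotation": [0,0,0]},
    {"claw": 0.3,"linear": [-0.8,0,0],"rotation": [0,0,0]},
    {"claw": 0.3,"linear": [-0.8,0,0],"rotation": [0,0,0]},
    {"claw": 0.3,"linear": [-0.8,0,0],"rotation": [0,0,0]},
    {"claw": 0.3,"linear": [-0.8,0,0],"rotation": [0,0,0]},
    {"claw": 0.3,"linear": [-0.5,0,0],"rotation": [0,0,0]},
    {"claw": 0.3,"linear": [0,0,0],"rotation": [0,0,0]},
  ],
)

```text
time: 7.2
position: [0.44, -0.1731, 0.1098]
tool_rot: [0.001, 1.576, 0.001]
ft_force: [0.2, -0.4, -0.6]
grip_width: 0.788
```

Call:
play_rows(
  targets=[
    {"claw": 0.3,"linear": [0,0.6,0.6],"rotation": [0,0,0]},
    {"claw": 0.3,"linear": [0,0.8,0.75],"rotation": [0,0,0]},
    {"claw": 0.3,"linear": [0,0.8,0.75],"rotation": [0,0,0]},
    {"claw": 0.3,"linear": [0,0.8,0.75],"rotation": [0,0,0]},
    {"claw": 0.3,"linear": [0,0.8,0.75],"rotation": [0,0,0]},
    {"claw": 0.3,"linear": [0,0.8,0.75],"rotation": [0,0,0]},
    {"claw": 0.3,"linear": [0,0.8,0.75],"rotation": [0,0,0]},
    {"claw": 0.3,"linear": [0,0.8,0.75],"rotation": [0,0,0]},
    {"claw": 0.3,"linear": [0,0.3,0.3],"rotation": [0,0,0]},
    {"claw": 0.3,"linear": [0,0,0],"rotation": [0,0,0]},
  ],
)

```text
time: 8.03
position: [0.5978, 0.0009, 0.0969]
tool_rot: [0.006, 1.587, 0.002]
ft_force: [-0.3, 0.2, -1.0]
grip_width: 0.783
```

Run:
```python
from h import *
go((.599,-.004,.095))
for n in('scene','top'):cv2.imwrite(f'pics/{n}2.png',get_image(n))
# cone steps in original images: centroid of colour bands
sc=cv2.imread('pics/scene0.png');tp=cv2.imread('pics/top0.png')
a=cv2.resize(sc[185:235,235:290],None,fx=7,fy=7,interpolation=2);b=cv2.resize(tp[140:182,236:280],None,fx=8,fy=8,interpolation=2)
h=max(a.shape[0],b.shape[0]);pad=lambda i:cv2.copyMakeBorder(i,0,h-i.shape[0],0,0,0)
cv2.imwrite('pics/conecrop.png',np.hstack([pad(a),pad(b)]))
for z in(.0,.014,.0755):print(z,proj('top',(.598,-.0045,z)).round(1),proj('scene',(.598,-.0045,z)).round(1))
```

```text
t 8.03 p [0.5978 0.0009 0.0969] w 68.1 F [-0.3  0.2 -1. ] | shift [ 0.075 -0.197  0.051] turn [-0.0015 -0.0101 -0.0035]
0.0 [257.  162.1] [264.2 220.3]
0.014 [256.9 160.9] [264.3 216. ]
0.0755 [256.5 155. ] [264.7 195.7]
```

View pics/conecrop.png

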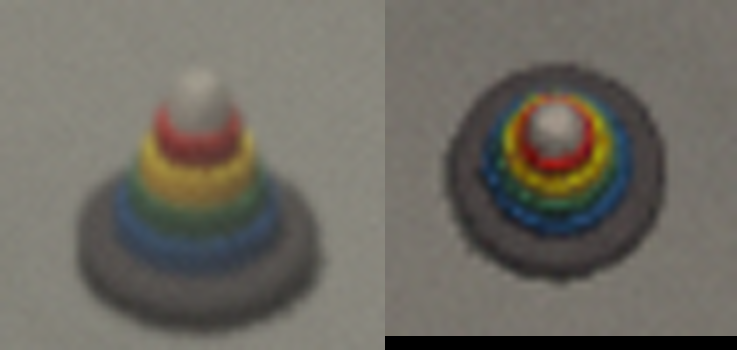

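Run:
```python
from h import *
p=np.array([.5978,.0009,.0969+.0013])
a=cv2.imread('pics/scene2.png');b=cv2.imread('pics/top2.png')
u=proj('scene',p);v=proj('top',p);print(u,v,tool()[0])
def cr(i,c,f):
    x,y=int(c[0]),int(c[1]);return cv2.resize(i[y-35:y+35,x-35:x+35],(400,400),interpolation=2)
cv2.imwrite('pics/crop2.png',np.hstack([cr(a,u,5),cr(b,v,5)]));print(int(u[0])-35,int(u[1])-35,int(v[0])-35,int(v[1])-35,400/70)
```

```text
[266.97651143 188.45174567] [254.50690544 152.70775826] [ 0.59597737 -0.00161481  0.09713582]
231 153 219 117 5.714285714285714
```

View pics/crop2.png

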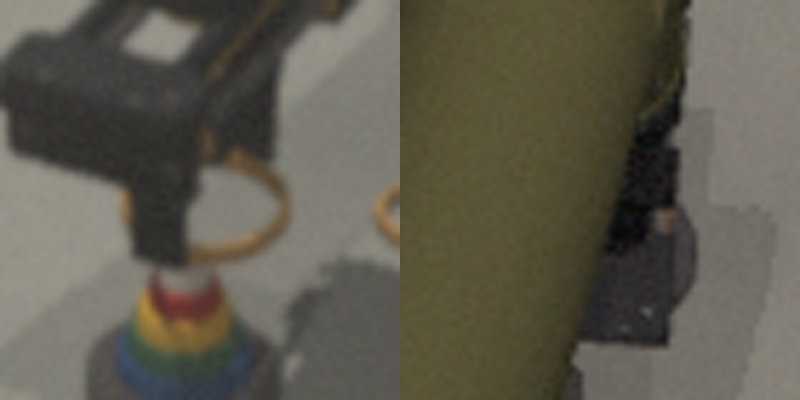

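Call:
play_rows(
  targets=[
    {"claw": 0.3,"linear": [0.1,-0.18,0.16],"rotation": [-0.0015,-0.01,-0.0035]},
    {"claw": 0.3,"linear": [0.2,0,0],"rotation": [0,0,0]},
    {"claw": 0.3,"linear": [0.2,0,0],"rotation": [0,0,0]},
    {"claw": 0.3,"linear": [0.2,0,0],"rotation": [0,0,0]},
    {"claw": 0.3,"linear": [0,0,0],"rotation": [0,0,0]},
    {"claw": 0.3,"linear": [0,0,0],"rotation": [0,0,0]},
    {"claw": 0.3,"linear": [0,0,0],"rotation": [0,0,0]},
  ],
)

```text
time: 8.72
position: [0.5954, -0.0151, 0.0773]
tool_rot: [0.01, 1.574, -0.013]
ft_force: [0.3, -0.9, -0.9]
grip_width: 0.786
```

Run:
```python
from h import *
go((.600,-.006,.060))
```

```text
t 8.72 p [ 0.5954 -0.0151  0.0773] w 68.4 F [ 0.3 -0.9 -0.9] | shift [0.69  0.369 0.18 ] turn [-0.009  -0.0018  0.0012]
```

Call:
play_rows(
  targets=[
    {"claw": 0.3,"linear": [0,0.18,0.1],"rotation": [-0.005,0,0]},
    {"claw": 0.3,"linear": [0,0,0],"rotation": [0,0,0]},
  ],
)

```text
time: 8.88
position: [0.5983, -0.0105, 0.0777]
tool_rot: [0.004, 1.573, -0.006]
ft_force: [-0.4, 1.4, -0.4]
grip_width: 0.782
```

Call:
play_rows(
  targets=[
    {"claw": 0.3,"linear": [0,0,0],"rotation": [0,0,0]},
  ],
)

```text
time: 8.97
position: [0.5986, -0.0104, 0.0779]
tool_rot: [0.003, 1.572, -0.006]
ft_force: [-0.5, -1.0, -1.1]
grip_width: 0.788
```

Call:
play_rows(
  targets=[
    {"claw": 0.3,"linear": [0,0,0],"rotation": [0,0,0]},
  ],
)

```text
time: 9.05
position: [0.5989, -0.0099, 0.0781]
tool_rot: [0.003, 1.572, -0.005]
ft_force: [-0.3, -0.5, -0.6]
grip_width: 0.785
```

Call:
play_rows(
  targets=[
    {"claw": 0.3,"linear": [0,0,0],"rotation": [0,0,0]},
  ],
)

```text
time: 9.13
position: [0.5991, -0.0097, 0.0782]
tool_rot: [0.003, 1.572, -0.005]
ft_force: [0.5, 0.5, -0.7]
grip_width: 0.784
```

Call:
play_rows(
  targets=[
    {"claw": 0.3,"linear": [0,0.13,0.03],"rotation": [-0.003,0,0]},
    {"claw": 0.3,"linear": [0,0,0],"rotation": [0,0,0]},
    {"claw": 0.3,"linear": [0.15,0,0],"rotation": [0,0,0]},
    {"claw": 0.3,"linear": [0.15,0,0],"rotation": [0,0,0]},
    {"claw": 0.3,"linear": [0.15,0,0],"rotation": [0,0,0]},
    {"claw": 0.3,"linear": [0,0,0],"rotation": [0,0,0]},
    {"claw": 0.3,"linear": [0,0,0],"rotation": [0,0,0]},
  ],
)

```text
time: 9.72
position: [0.5999, -0.0058, 0.0656]
tool_rot: [-0.002, 1.572, -0.0]
ft_force: [-0.6, -0.3, 0.0]
grip_width: 0.787
```

Run:
```python
from h import *
go((.600,-.006,.045))
a=get_image('scene');cv2.imwrite('pics/s3.png',cv2.resize(a[160:240,225:305],(560,560),interpolation=2))
p=tool()[0];print('axis',[proj('scene',(p[0],p[1],z)).round(1) for z in(.0755,p[2]+.0013,.014)])
```

```text
t 9.72 p [ 0.5999 -0.0058  0.0656] w 68.5 F [-0.6 -0.3  0. ] | shift [ 0.823 -0.007  0.005] turn [ 0.0006 -0.0007  0.0009]
axis [array([263.9, 196. ]), array([263.8, 198.9]), array([263.5, 216.2])]
```

View pics/s3.png

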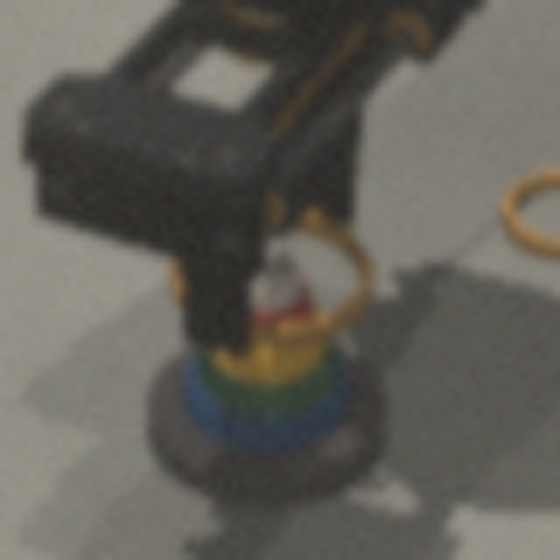

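Call:
play_rows(
  targets=[
    {"claw": 0.3,"linear": [0.12,-0.04,0.02],"rotation": [0,0,0]},
    {"claw": 0.3,"linear": [0.15,0,0],"rotation": [0,0,0]},
    {"claw": 0.3,"linear": [0.15,0,0],"rotation": [0,0,0]},
    {"claw": 0.3,"linear": [0.15,0,0],"rotation": [0,0,0]},
    {"claw": 0.3,"linear": [0.15,0,0],"rotation": [0,0,0]},
    {"claw": 0.3,"linear": [0,0,0],"rotation": [0,0,0]},
    {"claw": 0.3,"linear": [0,0,0],"rotation": [0,0,0]},
  ],
)

```text
time: 10.35
position: [0.6001, -0.0073, 0.0453]
tool_rot: [-0.002, 1.573, -0.001]
ft_force: [1.3, -0.1, -1.4]
grip_width: 0.785
```

Run:
```python
from h import *
go((.6005,-.007,.028))
a=get_image('scene');cv2.imwrite('pics/s4.png',a);h=cv2.cvtColor(a,cv2.COLOR_BGR2HSV)
m=cv2.inRange(h,np.array((8,110,70)),np.array((22,255,255)))[175:235,235:295]
ys,xs=np.nonzero(m);print('orange',[(y+175,xs[ys==y].min()+235,xs[ys==y].max()+235) for y in np.unique(ys)])
m=cv2.inRange(h,np.array((95,90,40)),np.array((125,255,255)))[190:240,235:295]
ys,xs=np.nonzero(m);print('blue',[(y+190,xs[ys==y].min()+235,xs[ys==y].max()+235) for y in np.unique(ys)])
```

```text
t 10.35 p [ 0.6001 -0.0073  0.0453] w 68.3 F [ 1.3 -0.1 -1.4] | shift [0.693 0.012 0.016] turn [ 0.0003 -0.0012  0.001 ]
orange [(np.int64(198), np.int64(270), np.int64(270)), (np.int64(199), np.int64(271), np.int64(271)), (np.int64(204), np.int64(269), np.int64(269)), (np.int64(205), np.int64(269), np.int64(276)), (np.int64(206), np.int64(269), np.int64(270)), (np.int64(207), np.int64(268), np.int64(270)), (np.int64(208), np.int64(260), np.int64(270)), (np.int64(209), np.int64(260), np.int64(275)), (np.int64(210), np.int64(260), np.int64(274)), (np.int64(211), np.int64(260), np.int64(273)), (np.int64(212), np.int64(260), np.int64(272)), (np.int64(213), np.int64(260), np.int64(271)), (np.int64(214), np.int64(261), np.int64(269)), (np.int64(215), np.int64(264), np.int64(265))]
blue [(np.int64(220), np.int64(266), np.int64(267))]
```

Call:
play_rows(
  targets=[
    {"claw": 0.3,"linear": [0.12,0.01,0.01],"rotation": [0,0,0]},
    {"claw": 0.3,"linear": [0.12,0,0],"rotation": [0,0,0]},
    {"claw": 0.3,"linear": [0.12,0,0],"rotation": [0,0,0]},
    {"claw": 0.3,"linear": [0.12,0,0],"rotation": [0,0,0]},
    {"claw": 0.3,"linear": [0.1,0,0],"rotation": [0,0,0]},
    {"claw": 0.3,"linear": [0,0,0],"rotation": [0,0,0]},
  ],
)

```text
time: 10.9
position: [0.6007, -0.0067, 0.0297]
tool_rot: [-0.002, 1.572, -0.0]
ft_force: [-0.0, 0.9, -1.1]
grip_width: 0.784
```

Run:
```python
from h import *
go((.6005,-.007,.018))
a=get_image('scene');cv2.imwrite('pics/s5.png',cv2.resize(a[170:240,230:300],(560,560),interpolation=2))
```

```text
t 10.9 p [ 0.6007 -0.0067  0.0297] w 68.2 F [-0.   0.9 -1.1] | shift [ 0.47  -0.01  -0.007] turn [ 0.0006 -0.0006  0.0008]
```

View pics/s5.png

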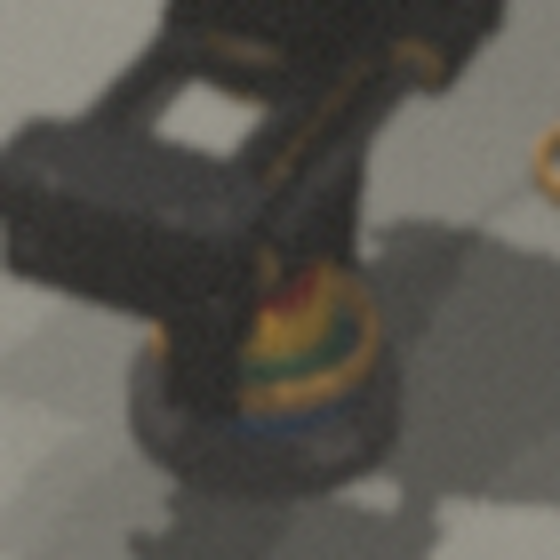

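The ring is concentric with the cone to within about 0.5 px. I'll continue gently.

Call:
play_rows(
  targets=[
    {"claw": 0.3,"linear": [0.08,0,0],"rotation": [0,0,0]},
    {"claw": 0.3,"linear": [0.08,0,0],"rotation": [0,0,0]},
    {"claw": 0.3,"linear": [0.08,0,0],"rotation": [0,0,0]},
  ],
)

```text
time: 11.2
position: [0.6013, -0.0068, 0.0241]
tool_rot: [-0.002, 1.57, -0.0]
ft_force: [-0.0, 0.4, -0.4]
grip_width: 0.79
```

Call:
play_rows(
  targets=[
    {"claw": 0.3,"linear": [0.06,0,0],"rotation": [0,0,0]},
    {"claw": 0.3,"linear": [0.06,0,0],"rotation": [0,0,0]},
  ],
)

```text
time: 11.37
position: [0.6013, -0.0069, 0.0207]
tool_rot: [-0.002, 1.57, -0.0]
ft_force: [-0.2, 0.4, -0.7]
grip_width: 0.781
```

Call:
play_rows(
  targets=[
    {"claw": 0.3,"linear": [0.05,0,0],"rotation": [0,0,0]},
  ],
)

```text
time: 11.45
position: [0.6013, -0.0069, 0.0192]
tool_rot: [-0.002, 1.571, -0.0]
ft_force: [0.3, -1.1, -0.8]
grip_width: 0.781
```

Call:
play_rows(
  targets=[
    {"claw": 0.3,"linear": [0.05,0,0],"rotation": [0,0,0]},
  ],
)

```text
time: 11.53
position: [0.6013, -0.0068, 0.0179]
tool_rot: [-0.002, 1.571, -0.0]
ft_force: [-0.0, -0.3, -0.5]
grip_width: 0.78
```

Call:
play_rows(
  targets=[
    {"claw": 0.3,"linear": [0.04,0,0],"rotation": [0,0,0]},
  ],
)

```text
time: 11.62
position: [0.6012, -0.0069, 0.0166]
tool_rot: [-0.002, 1.571, -0.0]
ft_force: [-1.1, -0.5, 5.2]
grip_width: 0.784
```

Call:
play_rows(
  targets=[
    {"claw": 0.3,"linear": [0.03,0,0],"rotation": [0,0,0]},
    {"claw": 0.3,"linear": [0,0,0],"rotation": [0,0,0]},
  ],
)

```text
time: 11.78
position: [0.6015, -0.0069, 0.0169]
tool_rot: [-0.001, 1.571, 0.0]
ft_force: [-0.5, 0.3, -0.6]
grip_width: 0.786
```

Contact came at TCP z = 16.6 mm, which is the expected seat height. Now release, rise and go to ring_c.

Call:
play_rows(
  targets=[
    {"claw": 0.15,"linear": [0,0,0],"rotation": [0,0,0]},
    {"claw": 0.1,"linear": [0,0,0],"rotation": [0,0,0]},
    {"claw": 0.05,"linear": [0,0,0],"rotation": [0,0,0]},
    {"claw": 0,"linear": [0,0,0],"rotation": [0,0,0]},
    {"claw": 0,"linear": [-0.3,0,0],"rotation": [0,0,0]},
    {"claw": 0,"linear": [-0.7,0,0],"rotation": [0,0,0]},
    {"claw": 0,"linear": [-0.9,0,0],"rotation": [0,0,0]},
    {"claw": 0,"linear": [-0.9,0,0],"rotation": [0,0,0]},
    {"claw": 0,"linear": [-0.9,0,0],"rotation": [0,0,0]},
    {"claw": 0,"linear": [-0.4,0,0],"rotation": [0,0,0]},
  ],
)

```text
time: 12.62
position: [0.5991, -0.0073, 0.1219]
tool_rot: [-0.002, 1.577, -0.002]
ft_force: [1.0, -1.1, -0.2]
grip_width: 0.997
```

Call:
play_rows(
  targets=[
    {"claw": 0,"linear": [0,0.2,-0.6],"rotation": [0,0,0]},
    {"claw": 0,"linear": [0,0.3,-0.9],"rotation": [0,0,0]},
    {"claw": 0,"linear": [0,0.3,-0.9],"rotation": [0,0,0]},
    {"claw": 0,"linear": [0,0.3,-0.9],"rotation": [0,0,0]},
    {"claw": 0,"linear": [0.3,0.3,-0.9],"rotation": [0,0,0]},
    {"claw": 0,"linear": [0.4,0.3,-0.9],"rotation": [0,0,0]},
    {"claw": 0,"linear": [0.5,0.2,-0.7],"rotation": [0,0,0]},
    {"claw": 0,"linear": [0.5,0,0],"rotation": [0,0,0]},
    {"claw": 0,"linear": [0.3,0,0],"rotation": [0,0,0]},
    {"claw": 0,"linear": [0,0,0],"rotation": [0,0,0]},
  ],
)

```text
time: 13.45
position: [0.4511, 0.0414, 0.0745]
tool_rot: [0.001, 1.565, -0.0]
ft_force: [0.0, 0.2, -0.1]
grip_width: 1.002
```

Run:
```python
from h import *
go((.442,.0425,.003))
a=get_image('scene');cv2.imwrite('pics/s6.png',cv2.resize(a[120:260,220:360],(700,700),interpolation=2));cv2.imwrite('pics/s6f.png',a)
```

```text
t 13.45 p [0.4511 0.0414 0.0745] w 87.2 F [ 0.   0.2 -0.1] | shift [ 2.856  0.043 -0.379] turn [-0.0006  0.0035 -0.0004]
```

View pics/s6.png

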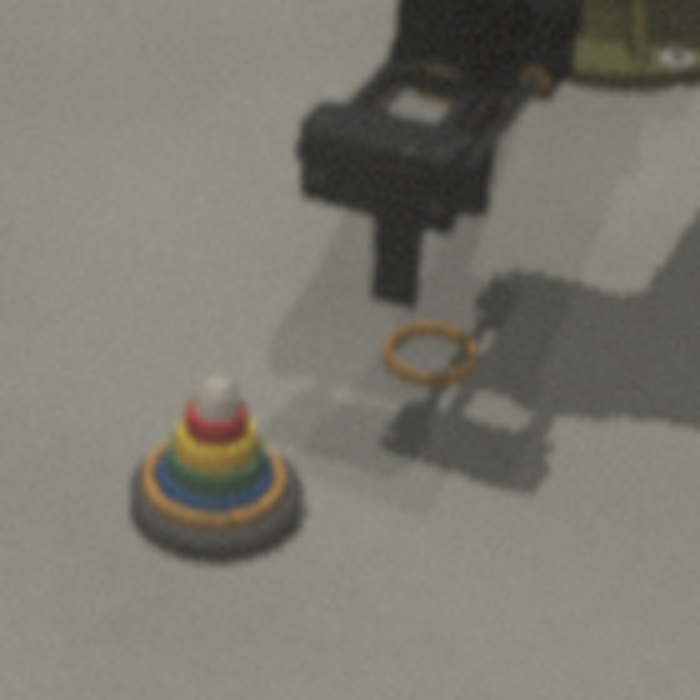

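Ring_a sits level on its step. Ring_c hasn't moved, with its centre at scene px (306,190).

Call:
play_rows(
  targets=[
    {"claw": 0,"linear": [0.4,0.02,-0.2],"rotation": [0,0.0035,0]},
    {"claw": 0,"linear": [0.5,0,-0.15],"rotation": [0,0,0]},
    {"claw": 0,"linear": [0.5,0,0],"rotation": [0,0,0]},
    {"claw": 0,"linear": [0.5,0,0],"rotation": [0,0,0]},
    {"claw": 0,"linear": [0.4,0,0],"rotation": [0,0,0]},
    {"claw": 0,"linear": [0.2,0,0],"rotation": [0,0,0]},
    {"claw": 0,"linear": [0,0,0],"rotation": [0,0,0]},
    {"claw": 0,"linear": [0,0,0],"rotation": [0,0,0]},
  ],
)

```text
time: 14.17
position: [0.4482, 0.0398, 0.0109]
tool_rot: [0.004, 1.565, -0.006]
ft_force: [0.2, -0.3, 0.7]
grip_width: 1.0
```

Run:
```python
from h import *
go((.442,.042,.003))
```

```text
t 14.17 p [0.4482 0.0398 0.0109] w 87.0 F [ 0.2 -0.3  0.7] | shift [ 0.315  0.087 -0.251] turn [-0.004   0.0039  0.001 ]
```

Call:
play_rows(
  targets=[
    {"claw": 0,"linear": [0.15,0.09,-0.24],"rotation": [-0.004,0.003,0]},
    {"claw": 0,"linear": [0.1,0,0],"rotation": [0,0,0]},
    {"claw": 0,"linear": [0,0,0],"rotation": [0,0,0]},
    {"claw": 0.25,"linear": [0,0,0],"rotation": [0,0,0]},
    {"claw": 0.25,"linear": [0,0,0],"rotation": [0,0,0]},
  ],
)

```text
time: 14.58
position: [0.4432, 0.0428, 0.0056]
tool_rot: [-0.001, 1.567, 0.0]
ft_force: [0.0, 0.5, 0.3]
grip_width: 0.919
```

Run:
```python
from h import *
go((.442,.042,.003))
```

```text
t 14.58 p [0.4432 0.0428 0.0056] w 79.9 F [0.  0.5 0.3] | shift [ 0.104 -0.032 -0.048] turn [0.0005 0.0023 0.0002]
```

Call:
play_rows(
  newtons=12,
  targets=[
    {"claw": 0.25,"linear": [0.09,-0.02,-0.03],"rotation": [0,0.002,0]},
    {"claw": 0.25,"linear": [0,0,0],"rotation": [0,0,0]},
    {"claw": 0.5,"linear": [0,0,0],"rotation": [0,0,0]},
    {"claw": 0.5,"linear": [0,0,0],"rotation": [0,0,0]},
    {"claw": 0.5,"linear": [0,0,0],"rotation": [0,0,0]},
    {"claw": 0.5,"linear": [0,0,0],"rotation": [0,0,0]},
    {"claw": 0.5,"linear": [0,0,0],"rotation": [0,0,0]},
    {"claw": 0.5,"linear": [0,0,0],"rotation": [0,0,0]},
  ],
)

```text
time: 15.25
position: [0.443, 0.0425, 0.0038]
tool_rot: [-0.0, 1.569, 0.001]
ft_force: [-0.1, 1.1, -0.2]
grip_width: 0.574
```

Run:
```python
from h import *
go((.442,.042,.003))
```

```text
t 15.25 p [0.443  0.0425 0.0038] w 49.9 F [-0.1  1.1 -0.2] | shift [ 0.032 -0.019 -0.041] turn [ 0.0005  0.001  -0.0003]
```

Gripped at 49.9 mm. Lift and carry.

Call:
play_rows(
  targets=[
    {"claw": 0.5,"linear": [-0.5,0,0],"rotation": [0,0,0]},
    {"claw": 0.5,"linear": [-0.8,0,0],"rotation": [0,0,0]},
    {"claw": 0.5,"linear": [-0.8,0,0],"rotation": [0,0,0]},
    {"claw": 0.5,"linear": [-0.8,0,0],"rotation": [0,0,0]},
    {"claw": 0.5,"linear": [-0.8,0,0],"rotation": [0,0,0]},
    {"claw": 0.5,"linear": [-0.5,0,0],"rotation": [0,0,0]},
    {"claw": 0.5,"linear": [0,0,0],"rotation": [0,0,0]},
  ],
)

```text
time: 15.83
position: [0.4408, 0.0413, 0.1117]
tool_rot: [-0.002, 1.574, -0.002]
ft_force: [0.3, -0.9, -0.8]
grip_width: 0.577
```

Call:
play_rows(
  targets=[
    {"claw": 0.5,"linear": [0,-0.2,0.5],"rotation": [0,0,0]},
    {"claw": 0.5,"linear": [0,-0.26,0.8],"rotation": [0,0,0]},
    {"claw": 0.5,"linear": [0,-0.26,0.8],"rotation": [0,0,0]},
    {"claw": 0.5,"linear": [0,-0.26,0.8],"rotation": [0,0,0]},
    {"claw": 0.5,"linear": [0,-0.26,0.8],"rotation": [0,0,0]},
    {"claw": 0.5,"linear": [0,-0.26,0.8],"rotation": [0,0,0]},
    {"claw": 0.5,"linear": [0,-0.26,0.8],"rotation": [0,0,0]},
    {"claw": 0.5,"linear": [0,-0.15,0.5],"rotation": [0,0,0]},
    {"claw": 0.5,"linear": [0,0,0.2],"rotation": [0,0,0]},
    {"claw": 0.5,"linear": [0,0,0],"rotation": [0,0,0]},
  ],
)

```text
time: 16.67
position: [0.5932, -0.0074, 0.1011]
tool_rot: [-0.006, 1.582, 0.001]
ft_force: [-0.6, 0.2, -0.6]
grip_width: 0.572
```

Call:
play_rows(
  targets=[
    {"claw": 0.5,"linear": [0,0,0],"rotation": [0,0,0]},
    {"claw": 0.5,"linear": [0,0,0],"rotation": [0,0,0]},
    {"claw": 0.5,"linear": [0,0,0],"rotation": [0,0,0]},
  ],
)

```text
time: 16.92
position: [0.5903, -0.0069, 0.0991]
tool_rot: [-0.006, 1.586, 0.001]
ft_force: [0.6, 0.7, -0.4]
grip_width: 0.567
```

Run:
```python
from h import *
go((.6012,-.0069,.085))
```

```text
t 16.92 p [ 0.5903 -0.0069  0.0991] w 49.4 F [ 0.6  0.7 -0.4] | shift [ 0.557 -0.001  0.444] turn [ 0.0028 -0.01    0.0019]
```

Call:
play_rows(
  targets=[
    {"claw": 0.5,"linear": [0.1,0,0.2],"rotation": [0.003,-0.01,0.002]},
    {"claw": 0.5,"linear": [0.1,0,0.1],"rotation": [0,0,0]},
    {"claw": 0.5,"linear": [0,0,0],"rotation": [0,0,0]},
    {"claw": 0.5,"linear": [0,0,0],"rotation": [0,0,0]},
  ],
)

```text
time: 17.25
position: [0.5969, -0.0052, 0.094]
tool_rot: [0.002, 1.569, 0.003]
ft_force: [0.0, -0.2, 0.5]
grip_width: 0.575
```

Run:
```python
from h import *
go((.6012,-.0069,.085))
```

```text
t 17.25 p [ 0.5969 -0.0052  0.094 ] w 50.1 F [ 0.  -0.2  0.5] | shift [ 0.361 -0.069  0.172] turn [ 0.0005  0.0012 -0.002 ]
```

Call:
play_rows(
  targets=[
    {"claw": 0.5,"linear": [0.1,-0.06,0.15],"rotation": [0,0,0]},
    {"claw": 0.5,"linear": [0.1,0,0],"rotation": [0,0,0]},
    {"claw": 0.5,"linear": [0.1,0,0],"rotation": [0,0,0]},
    {"claw": 0.5,"linear": [0,0,0],"rotation": [0,0,0]},
    {"claw": 0.5,"linear": [0,0,0],"rotation": [0,0,0]},
  ],
)

```text
time: 17.67
position: [0.6012, -0.0067, 0.0859]
tool_rot: [0.002, 1.569, 0.003]
ft_force: [0.6, -1.3, -0.4]
grip_width: 0.569
```

Run:
```python
from h import *
go((.6012,-.0069,.06))
a=get_image('scene');cv2.imwrite('pics/s7.png',cv2.resize(a[165:235,230:300],(560,560),interpolation=2))
```

```text
t 17.67 p [ 0.6012 -0.0067  0.0859] w 49.5 F [ 0.6 -1.3 -0.4] | shift [ 1.037e+00 -1.100e-02 -1.000e-03] turn [ 0.0006  0.0014 -0.0022]
```

View pics/s7.png

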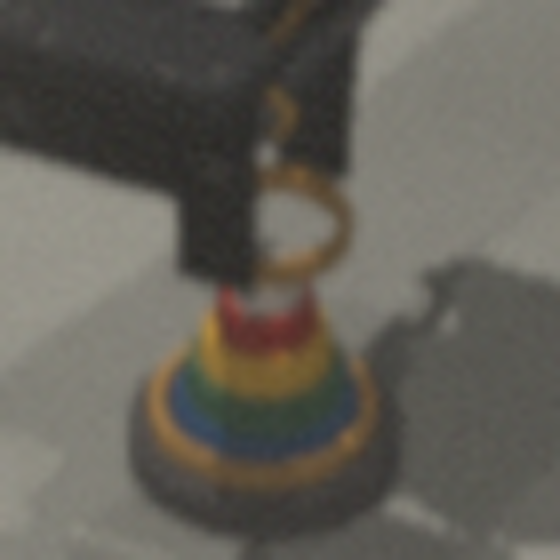

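Ring_c is centred over the cone to about 1 mm. Lowering it now.

Call:
play_rows(
  targets=[
    {"claw": 0.5,"linear": [0.15,0.02,0],"rotation": [0,0,0]},
    {"claw": 0.5,"linear": [0.15,0,0],"rotation": [0,0,0]},
    {"claw": 0.5,"linear": [0.15,0,0],"rotation": [0,0,0]},
    {"claw": 0.5,"linear": [0.15,0,0],"rotation": [0,0,0]},
    {"claw": 0.5,"linear": [0.15,0,0],"rotation": [0,0,0]},
    {"claw": 0.5,"linear": [0.1,0,0],"rotation": [0,0,0]},
    {"claw": 0.5,"linear": [0,0,0],"rotation": [0,0,0]},
  ],
)

```text
time: 18.3
position: [0.6008, -0.0059, 0.0621]
tool_rot: [0.002, 1.569, 0.004]
ft_force: [0.0, -0.4, -0.9]
grip_width: 0.571
```

Run:
```python
from h import *
go((.6012,-.0065,.05))
```

```text
t 18.3 p [ 0.6008 -0.0059  0.0621] w 49.7 F [ 0.  -0.4 -0.9] | shift [ 0.483 -0.026  0.015] turn [ 0.0007  0.0009 -0.0022]
```

Call:
play_rows(
  targets=[
    {"claw": 0.5,"linear": [0.12,-0.02,0.02],"rotation": [0,0,0]},
    {"claw": 0.5,"linear": [0.12,0,0],"rotation": [0,0,0]},
    {"claw": 0.5,"linear": [0.12,0,0],"rotation": [0,0,0]},
  ],
)

```text
time: 18.55
position: [0.6019, -0.0065, 0.0528]
tool_rot: [0.002, 1.568, 0.004]
ft_force: [-0.9, -0.4, -0.5]
grip_width: 0.578
```

Call:
play_rows(
  targets=[
    {"claw": 0.5,"linear": [0.08,0,0],"rotation": [0,0,0]},
    {"claw": 0.5,"linear": [0.08,0,0],"rotation": [0,0,0]},
  ],
)

```text
time: 18.72
position: [0.6018, -0.0065, 0.0481]
tool_rot: [0.002, 1.569, 0.003]
ft_force: [-0.9, -0.5, -1.2]
grip_width: 0.576
```

Call:
play_rows(
  targets=[
    {"claw": 0.5,"linear": [0.06,0,0],"rotation": [0,0,0]},
    {"claw": 0.5,"linear": [0.06,0,0],"rotation": [0,0,0]},
  ],
)

```text
time: 18.88
position: [0.6017, -0.0065, 0.0446]
tool_rot: [0.002, 1.569, 0.003]
ft_force: [-0.9, 0.3, -0.3]
grip_width: 0.572
```

Call:
play_rows(
  targets=[
    {"claw": 0.5,"linear": [0.05,0,0],"rotation": [0,0,0]},
    {"claw": 0.5,"linear": [0.04,0,0],"rotation": [0,0,0]},
  ],
)

```text
time: 19.05
position: [0.6017, -0.0065, 0.0421]
tool_rot: [0.002, 1.569, 0.004]
ft_force: [-0.5, -0.2, 0.2]
grip_width: 0.573
```

Call:
play_rows(
  targets=[
    {"claw": 0.5,"linear": [0.04,0,0],"rotation": [0,0,0]},
  ],
)

```text
time: 19.13
position: [0.6017, -0.0065, 0.041]
tool_rot: [0.002, 1.569, 0.004]
ft_force: [-0.2, -0.5, -0.7]
grip_width: 0.574
```

Call:
play_rows(
  targets=[
    {"claw": 0.5,"linear": [0.03,0,0],"rotation": [0,0,0]},
  ],
)

```text
time: 19.22
position: [0.6018, -0.0065, 0.0407]
tool_rot: [0.002, 1.569, 0.004]
ft_force: [-2.8, -0.0, 7.5]
grip_width: 0.576
```

Contact at 40.7 mm, again the expected seat. Release, rise and head towards the tag rack.

Call:
play_rows(
  targets=[
    {"claw": 0.38,"linear": [0,0,0],"rotation": [0,0,0]},
    {"claw": 0.3,"linear": [0,0,0],"rotation": [0,0,0]},
    {"claw": 0.3,"linear": [0,0,0],"rotation": [0,0,0]},
    {"claw": 0.3,"linear": [0,0,0],"rotation": [0,0,0]},
    {"claw": 0.3,"linear": [-0.3,0,0],"rotation": [0,0,0]},
    {"claw": 0.3,"linear": [-0.7,0,0],"rotation": [0,0,0]},
    {"claw": 0.3,"linear": [-1,0,0],"rotation": [0,0,0]},
    {"claw": 0.3,"linear": [-1,0,0],"rotation": [0,0,0]},
    {"claw": 0.3,"linear": [-1,0,0],"rotation": [0,0,0]},
    {"claw": 0.3,"linear": [-1,0,0],"rotation": [0,0,0]},
  ],
)

```text
time: 20.05
position: [0.5972, -0.0072, 0.1661]
tool_rot: [0.001, 1.581, 0.001]
ft_force: [1.3, 0.6, -0.9]
grip_width: 0.703
```

Call:
play_rows(
  targets=[
    {"claw": 0.77,"linear": [-1,0,-0.5],"rotation": [0,0,0]},
    {"claw": 0.77,"linear": [-0.8,0.5,-0.8],"rotation": [0,0,0]},
    {"claw": 0.77,"linear": [0,1,-0.9],"rotation": [0,0,0]},
    {"claw": 0.77,"linear": [0,1,-0.9],"rotation": [0,0,0]},
    {"claw": 0.77,"linear": [0,1,-0.9],"rotation": [0,0,0]},
    {"claw": 0.77,"linear": [0,1,-0.9],"rotation": [0,0,0]},
    {"claw": 0.77,"linear": [0,1,-0.7],"rotation": [0,0,0]},
    {"claw": 0.77,"linear": [0,1,-0.5],"rotation": [0,0,0]},
    {"claw": 0.77,"linear": [0,0.6,0],"rotation": [0,0,0]},
    {"claw": 0.77,"linear": [0,0,0],"rotation": [0,0,0]},
  ],
)

```text
time: 20.88
position: [0.4453, 0.1726, 0.2274]
tool_rot: [0.014, 1.558, -0.002]
ft_force: [0.7, 0.2, -0.6]
grip_width: 0.234
```

Run:
```python
from h import *
go((.4225,.336,.2))
a=get_image('scene');b=get_image('top');cv2.imwrite('pics/s8.png',a);cv2.imwrite('pics/t8.png',b)
A=cv2.resize(a[190:240,240:290],(250,250),interpolation=2);B=cv2.resize(a[180:290,370:460],(491,600),interpolation=2)
cv2.imwrite('pics/c8.png',np.hstack([cv2.copyMakeBorder(A,0,350,0,0,0),B]))
```

```text
t 20.88 p [0.4453 0.1726 0.2274] w 20.3 F [ 0.7  0.2 -0.6] | shift [ 1.131  6.518 -0.994] turn [-0.0066  0.0079 -0.0046]
```

View pics/c8.png

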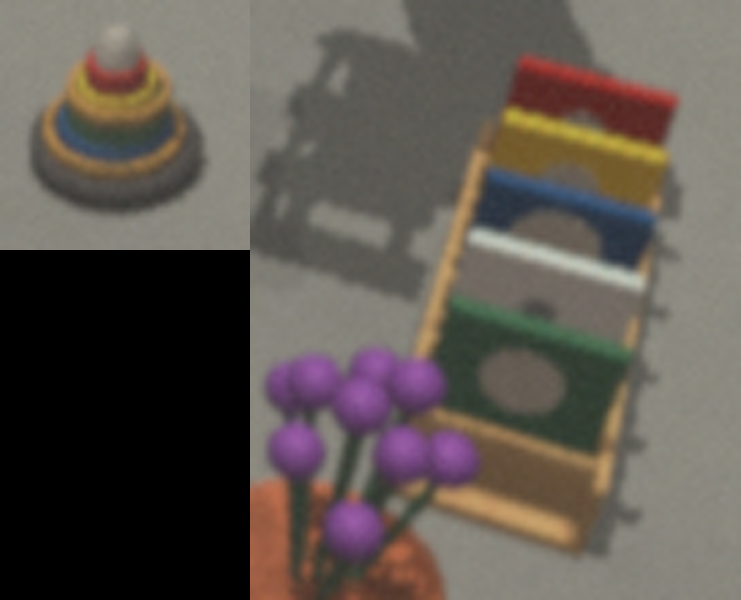

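Run:
```python
from h import *
E={'red':((523,64),(675,100)),'yel':((504,117),(665,158)),'blu':((485,175),(655,216)),'whi':((471,238),(643,284)),'grn':((450,304),(632,354))}
for k,(a,b) in E.items():
    P=[ray('scene',(370+(c[0]-250)/5.4545,180+c[1]/5.4545),.086)[:2]*1000 for c in(a,b)]
    d=P[1]-P[0];print(k,((P[0]+P[1])/2).round(1),'len',np.linalg.norm(d).round(1),'normal deg',np.degrees(np.arctan2(-d[0],d[1])).round(1))
# top view top-edge ends from crop0 (6x, offset 105,140)
T={'red':((85,400),(243,405)),'yel':((95,310),(248,322)),'blu':((107,224),(252,238)),'whi':((118,137),(247,143)),'grn':((128,55),(262,67))}
for k,(a,b) in T.items():
    P=[ray('top',(105+c[0]/6,140+c[1]/6),.086)[:2]*1000 for c in(a,b)]
    d=P[0]-P[1];print(k,((P[0]+P[1])/2).round(1),'len',np.linalg.norm(d).round(1),'normal deg',np.degrees(np.arctan2(-d[0],d[1])).round(1))
# order rack corners from top crop (second part offset 420 px -> u=335)
for c in((475,150),(620,130),(668,368),(515,395)):
    print('order',(ray('top',(335+(c[0]-420)/6,140+c[1]/6),.036)*1000).round(1))
# tulip flowers in scene, assume z .15
for c in((418,385),(452,458),(404,455)):
  for z in (.13,.155): print('flower',z,(ray('scene',(370+(c[0]-250)/5.4545,180+c[1]/5.4545),z)*1000).round(0))
```

```text
red [428.9 344.1] len 60.2 normal deg 2.8
yel [471.1 344. ] len 61.8 normal deg 1.9
blu [512.3 344.1] len 63.0 normal deg 4.2
whi [554.9 345.3] len 61.6 normal deg 2.6
grn [596.3 345.7] len 62.9 normal deg 2.9
red [422.3 336. ] len 74.7 normal deg 1.4
yel [463.8 337.8] len 73.3 normal deg -1.3
blu [505.2 339.3] len 70.3 normal deg -2.4
whi [550.2 343.6] len 62.6 normal deg 0.5
grn [590.1 342.6] len 65.9 normal deg -2.1
order [ 593.6 -269.    36. ]
order [ 608.2 -341.8   36. ]
order [ 487.6 -365.4   36. ]
order [ 469.8 -290.3   36. ]
flower 0.13 [696. 312. 130.]
flower 0.155 [724. 312. 155.]
flower 0.13 [723. 328. 130.]
flower 0.155 [750. 327. 155.]
flower 0.13 [729. 314. 130.]
flower 0.155 [755. 314. 155.]
```

Both rings are seated level. Top-edge centres from the scene view are red (429,344), white (555,345) and green (596,346), with normals near 3°. The order rack is at about (542,-318) with yaw near 11.2°. I'll start with red.

Call:
play_rows(
  targets=[
    {"claw": 0.7,"linear": [0,0.6,-0.1],"rotation": [-0.035,0.008,-0.005]},
    {"claw": 0.7,"linear": [0.4,1,-0.1],"rotation": [0,0,0]},
    {"claw": 0.7,"linear": [0.5,1,-0.1],"rotation": [0,0,0]},
    {"claw": 0.7,"linear": [0.5,1,-0.1],"rotation": [0,0,0]},
    {"claw": 0.7,"linear": [0.5,1,-0.1],"rotation": [0,0,0]},
    {"claw": 0.7,"linear": [0.5,0.9,0],"rotation": [0,0,0]},
    {"claw": 0.7,"linear": [0.3,0.6,0],"rotation": [0,0,0]},
    {"claw": 0.7,"linear": [0,0.3,0],"rotation": [0,0,0]},
    {"claw": 0.7,"linear": [0,0,0],"rotation": [0,0,0]},
    {"claw": 0.7,"linear": [0,0,0],"rotation": [0,0,0]},
  ],
)

```text
time: 21.82
position: [0.4482, 0.3119, 0.1574]
tool_rot: [-0.014, 1.563, -0.008]
ft_force: [0.3, -0.5, -0.2]
grip_width: 0.302
```

Run:
```python
from h import *
go((.429,.344,.12),.05)
for c,u in(((303,55),0),((268,465),0)):print('tagrack corner',(ray('top',(105+c[0]/6,140+c[1]/6),.036)*1000).round(1))
# order rack in scene: orange contour
a=cv2.imread('pics/scene0.png');h=cv2.cvtColor(a,cv2.COLOR_BGR2HSV)
m=cv2.inRange(h[150:195,145:200],np.array((2,110,50)),np.array((16,255,255)));c=max(cv2.findContours(m,0,1)[0],key=cv2.contourArea)
q=cv2.approxPolyDP(cv2.convexHull(c),2,True)[:,0]+[145,150];print(q.tolist())
for z in(0,.036):
  print(z,[ (ray('scene',p,z)[:2]*1000).round(0).tolist() for p in q])
```

```text
t 21.82 p [0.4482 0.3119 0.1574] w 26.2 F [ 0.3 -0.5 -0.2] | shift [ 1.471  1.307 -0.774] turn [-0.0295  0.0047  0.0089]
tagrack corner [611.2 306.2  36. ]
tagrack corner [401.5 298.9  36. ]
[[192, 157], [193, 167], [177, 188], [151, 185], [150, 174], [169, 154]]
0 [[435.0, -332.0], [480.0, -297.0], [587.0, -275.0], [609.0, -347.0], [568.0, -385.0], [453.0, -405.0]]
0.036 [[482.0, -295.0], [525.0, -262.0], [625.0, -241.0], [646.0, -309.0], [607.0, -345.0], [499.0, -364.0]]
```

Call:
play_rows(
  targets=[
    {"claw": 0.7,"linear": [0.3,0.6,-0.4],"rotation": [-0.0295,0.005,0.009]},
    {"claw": 0.7,"linear": [0.3,0.5,-0.3],"rotation": [0,0,0]},
    {"claw": 0.7,"linear": [0.2,0.1,0],"rotation": [0,0,0]},
    {"claw": 0.7,"linear": [0,0,0],"rotation": [0,0,0]},
    {"claw": 0.7,"linear": [0,0,0],"rotation": [0,0,0]},
    {"claw": 0.7,"linear": [0,0,0],"rotation": [0,0,0]},
  ],
)

```text
time: 22.32
position: [0.4355, 0.335, 0.1395]
tool_rot: [-0.029, 1.566, 0.029]
ft_force: [-0.0, -0.6, -1.0]
grip_width: 0.299
```

Run:
```python
from h import *
go((.429,.344,.1),.05)
```

```text
t 22.32 p [0.4355 0.335  0.1395] w 26.0 F [-0.  -0.6 -1. ] | shift [ 1.578  0.37  -0.256] turn [-0.0083  0.0032  0.0003]
```

Call:
play_rows(
  targets=[
    {"claw": 0.7,"linear": [0.3,0.3,-0.2],"rotation": [-0.008,0.003,0]},
    {"claw": 0.7,"linear": [0.4,0.1,-0.05],"rotation": [0,0,0]},
    {"claw": 0.7,"linear": [0.4,0,0],"rotation": [0,0,0]},
    {"claw": 0.7,"linear": [0.2,0,0],"rotation": [0,0,0]},
    {"claw": 0.7,"linear": [0,0,0],"rotation": [0,0,0]},
    {"claw": 0.7,"linear": [0,0,0],"rotation": [0,0,0]},
  ],
)

```text
time: 22.82
position: [0.429, 0.3444, 0.1037]
tool_rot: [-0.039, 1.57, 0.037]
ft_force: [-0.0, -0.8, 0.4]
grip_width: 0.303
```

Run:
```python
from h import *
go((.429,.344,.046),.05)
a=get_image('scene');cv2.imwrite('pics/s9.png',cv2.resize(a[140:260,370:480],(550,600),interpolation=2))
```

```text
t 22.82 p [0.429  0.3444 0.1037] w 26.4 F [-0.  -0.8  0.4] | shift [ 2.309 -0.012 -0.003] turn [-0.001   0.0002  0.0007]
```

View pics/s9.png

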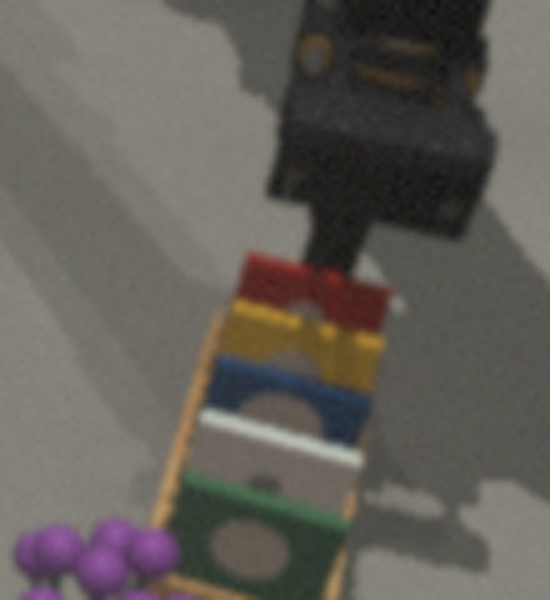

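The gripper is above the red tag and centred on its width. Descending with force checks.

Call:
play_rows(
  targets=[
    {"claw": 0.7,"linear": [0.3,0,0],"rotation": [0,0,0]},
    {"claw": 0.7,"linear": [0.3,0,0],"rotation": [0,0,0]},
    {"claw": 0.7,"linear": [0.3,0,0],"rotation": [0,0,0]},
  ],
)

```text
time: 23.12
position: [0.4306, 0.3453, 0.0817]
tool_rot: [-0.036, 1.567, 0.039]
ft_force: [0.3, -0.2, -0.5]
grip_width: 0.297
```

Call:
play_rows(
  targets=[
    {"claw": 0.7,"linear": [0.4,0,0],"rotation": [0,0,0]},
    {"claw": 0.7,"linear": [0.4,0,0],"rotation": [0,0,0]},
    {"claw": 0.7,"linear": [0.3,0,0],"rotation": [0,0,0]},
    {"claw": 0.7,"linear": [0.1,0,0],"rotation": [0,0,0]},
    {"claw": 0.7,"linear": [0,0,0],"rotation": [0,0,0]},
  ],
)

```text
time: 23.53
position: [0.4293, 0.3437, 0.0454]
tool_rot: [-0.039, 1.57, 0.036]
ft_force: [-0.3, -0.3, -0.7]
grip_width: 0.302
```

Run:
```python
from h import *
go((.429,.344,.046),.05)
```

```text
t 23.53 p [0.4293 0.3437 0.0454] w 26.3 F [-0.3 -0.3 -0.7] | shift [-0.022  0.011 -0.01 ] turn [-0.0015  0.0002  0.0009]
```

Close with a moderate grip.

Call:
play_rows(
  newtons=15,
  targets=[
    {"claw": 0.95,"linear": [0,0,0],"rotation": [0,0,0]},
    {"claw": 0.95,"linear": [0,0,0],"rotation": [0,0,0]},
    {"claw": 0.95,"linear": [0,0,0],"rotation": [0,0,0]},
    {"claw": 0.95,"linear": [0,0,0],"rotation": [0,0,0]},
    {"claw": 0.95,"linear": [0,0,0],"rotation": [0,0,0]},
    {"claw": 0.95,"linear": [0,0,0],"rotation": [0,0,0]},
  ],
)

```text
time: 24.03
position: [0.4259, 0.3436, 0.0451]
tool_rot: [-0.04, 1.577, 0.035]
ft_force: [0.0, 0.5, -1.2]
grip_width: 0.092
```

Run:
```python
from h import *
go((.429,.344,.046),.05)
```

```text
t 24.03 p [0.4259 0.3436 0.0451] w 8.0 F [ 0.   0.5 -1.2] | shift [-0.035  0.01   0.123] turn [-0.0014 -0.004   0.0017]
```

Call:
play_rows(
  targets=[
    {"claw": 0.95,"linear": [-0.2,0,0],"rotation": [0,0,0]},
    {"claw": 0.95,"linear": [-0.4,0,0],"rotation": [0,0,0]},
    {"claw": 0.95,"linear": [-0.6,0,0],"rotation": [0,0,0]},
    {"claw": 0.95,"linear": [-0.8,0,0],"rotation": [0,0,0]},
    {"claw": 0.95,"linear": [-0.8,0,0],"rotation": [0,0,0]},
    {"claw": 0.95,"linear": [-0.8,0,0],"rotation": [0,0,0]},
    {"claw": 0.95,"linear": [-0.6,0,0],"rotation": [0,0,0]},
    {"claw": 0.95,"linear": [-0.2,0,0],"rotation": [0,0,0]},
  ],
)

```text
time: 24.7
position: [0.4304, 0.3435, 0.1657]
tool_rot: [-0.036, 1.568, 0.036]
ft_force: [-0.1, -0.1, -1.2]
grip_width: 0.095
```

Call:
play_rows(
  targets=[
    {"claw": 0.95,"linear": [0,-0.6,0.2],"rotation": [0,0,0]},
    {"claw": 0.95,"linear": [0,-1,0.3],"rotation": [0,0,0]},
    {"claw": 0.95,"linear": [0,-1,0.3],"rotation": [0,0,0]},
    {"claw": 0.95,"linear": [0,-1,0.3],"rotation": [0,0,0]},
    {"claw": 0.95,"linear": [0,-1,0.3],"rotation": [0,0,0]},
    {"claw": 0.95,"linear": [0,-1,0.3],"rotation": [0,0,0]},
    {"claw": 0.95,"linear": [0,-1,0.1],"rotation": [0,0,0]},
    {"claw": 0.95,"linear": [0,-1,0],"rotation": [0,0,0]},
    {"claw": 0.95,"linear": [0,-1,0],"rotation": [0,0,0]},
    {"claw": 0.95,"linear": [0,-1,0],"rotation": [0,0,0]},
  ],
)

```text
time: 25.53
position: [0.4899, 0.0898, 0.1634]
tool_rot: [-0.04, 1.566, 0.04]
ft_force: [0.8, 0.5, -0.9]
grip_width: 0.09
```

Call:
play_rows(
  targets=[
    {"claw": 0.95,"linear": [0,-1,0],"rotation": [-0.04,0,0]},
    {"claw": 0.95,"linear": [0,-1,0.1],"rotation": [-0.04,0,0]},
    {"claw": 0.95,"linear": [0,-1,0.1],"rotation": [-0.03,0,0]},
    {"claw": 0.95,"linear": [0,-1,0.2],"rotation": [0,0,0]},
    {"claw": 0.95,"linear": [0,-1,0.2],"rotation": [0,0,0]},
    {"claw": 0.95,"linear": [0,-1,0.2],"rotation": [0,0,0]},
    {"claw": 0.95,"linear": [0,-0.9,0.2],"rotation": [0,0,0]},
    {"claw": 0.95,"linear": [0,-0.6,0.2],"rotation": [0,0,0]},
    {"claw": 0.95,"linear": [0,0,0],"rotation": [0,0,0]},
    {"claw": 0.95,"linear": [0,0,0],"rotation": [0,0,0]},
  ],
)

```text
time: 26.37
position: [0.5444, -0.1214, 0.1573]
tool_rot: [-0.17, 1.569, 0.161]
ft_force: [-0.2, 0.3, -1.0]
grip_width: 0.093
```

Run:
```python
from h import *
go((.501,-.326,.13),.195)
```

```text
t 26.37 p [ 0.5444 -0.1214  0.1573] w 8.1 F [-0.2  0.3 -1. ] | shift [ 1.153 -7.636 -3.401] turn [ 0.0099 -0.0033  0.0036]
```

Call:
play_rows(
  targets=[
    {"claw": 0.95,"linear": [0,-0.6,-0.3],"rotation": [0.01,-0.003,0.003]},
    {"claw": 0.95,"linear": [0,-0.9,-0.45],"rotation": [0,0,0]},
    {"claw": 0.95,"linear": [0,-0.9,-0.45],"rotation": [0,0,0]},
    {"claw": 0.95,"linear": [0,-0.9,-0.45],"rotation": [0,0,0]},
    {"claw": 0.95,"linear": [0,-0.9,-0.45],"rotation": [0,0,0]},
    {"claw": 0.95,"linear": [0,-0.9,-0.4],"rotation": [0,0,0]},
    {"claw": 0.95,"linear": [0,-0.9,-0.3],"rotation": [0,0,0]},
    {"claw": 0.95,"linear": [0,-0.5,-0.2],"rotation": [0,0,0]},
    {"claw": 0.95,"linear": [0,0,0],"rotation": [0,0,0]},
    {"claw": 0.95,"linear": [0,0,0],"rotation": [0,0,0]},
  ],
)

```text
time: 27.2
position: [0.4908, -0.3018, 0.1545]
tool_rot: [-0.149, 1.568, 0.161]
ft_force: [0.7, -0.1, -1.1]
grip_width: 0.094
```

Run:
```python
from h import *
go((.501,-.326,.09),.195)
```

```text
t 27.2 p [ 0.4908 -0.3018  0.1545] w 8.2 F [ 0.7 -0.1 -1.1] | shift [ 2.57  -1.051  0.215] turn [ 0.0016 -0.0011 -0.0052]
```

Call:
play_rows(
  targets=[
    {"claw": 0.95,"linear": [0.4,-0.4,0.1],"rotation": [0.001,-0.001,-0.005]},
    {"claw": 0.95,"linear": [0.5,-0.4,0.1],"rotation": [0,0,0]},
    {"claw": 0.95,"linear": [0.5,-0.1,0],"rotation": [0,0,0]},
    {"claw": 0.95,"linear": [0.4,0,0],"rotation": [0,0,0]},
    {"claw": 0.95,"linear": [0.2,0,0],"rotation": [0,0,0]},
    {"claw": 0.95,"linear": [0,0,0],"rotation": [0,0,0]},
    {"claw": 0.95,"linear": [0,0,0],"rotation": [0,0,0]},
    {"claw": 0.95,"linear": [0,0,0],"rotation": [0,0,0]},
  ],
)

```text
time: 27.87
position: [0.5011, -0.313, 0.1008]
tool_rot: [-0.154, 1.564, 0.168]
ft_force: [-0.5, 0.4, 0.0]
grip_width: 0.09
```

Run:
```python
from h import *
go((.501,-.326,.085),.195)
a=get_image('scene');b=get_image('top');cv2.imwrite('pics/s10.png',a);cv2.imwrite('pics/t10.png',b)
A=cv2.resize(a[130:200,135:205],(490,490),interpolation=2);B=cv2.resize(b[150:210,335:385],(300,360),interpolation=2)
cv2.imwrite('pics/c10.png',np.hstack([A,cv2.copyMakeBorder(B,0,130,0,0,0)]))
```

```text
t 27.87 p [ 0.5011 -0.313   0.1008] w 7.8 F [-0.5  0.4  0. ] | shift [ 0.629 -0.514 -0.112] turn [ 0.0065  0.0013 -0.0058]
```

View pics/c10.png

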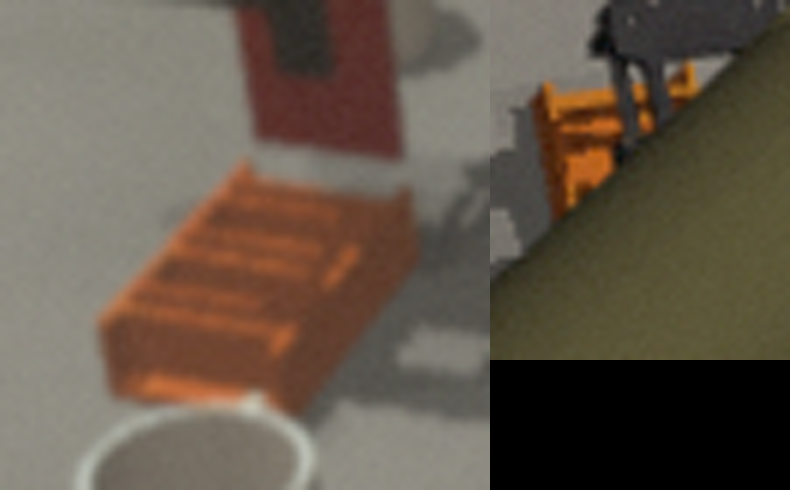

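Run:
```python
from h import *
# bias of the scene camera at the tag: bottom edge ends
p,R,s=tool();z=p[2]-.0391
for e in(-.032,.032):
    q=p+R[:,1]*e;q[2]=z;print('tag end pred',proj('scene',q).round(1))
print('seen',(135+255/7,130+142/7),(135+402/7,130+160/7))
for c in((245,165),(405,192),(103,322),(293,330)):print('scene corner',(ray('scene',(135+c[0]/7,130+c[1]/7),.036)*1000).round(1))
im=cv2.imread('pics/top0.png').astype(np.float32);sc=cv2.imread('pics/scene0.png').astype(np.float32)
c=np.array([.542,-.318]);a=.195;X=np.array([np.cos(a),np.sin(a)]);Y=np.array([-X[1],X[0]])
def samp(n,I,x,y):
    q=c+x*X+y*Y;u=proj(n,(q[0],q[1],.036));return cv2.getRectSubPix(I,(1,1),(float(u[0]),float(u[1])))[0,0]
for n,I in(('top',im),('scene',sc)):
    print(n,'along x (mm:red)',' '.join(f'{x}:{np.mean([samp(n,I,x/1e3,y/1e3)[2] for y in(-15,-8,0,8,15)]):.0f}' for x in range(-75,78,3)))
    print(n,'along y (R-B)',' '.join(f'{y}:{np.mean([(samp(n,I,x/1e3,y/1e3)[2]-samp(n,I,x/1e3,y/1e3)[0]) for x in range(-50,51,5)]):.0f}' for y in range(-54,57,3)))
```

```text
tag end pred [171.4 149.1]
tag end pred [192.3 152.2]
seen (171.42857142857144, 150.28571428571428) (192.42857142857144, 152.85714285714286)
scene corner [ 496.1 -362.9   36. ]
scene corner [ 483.  -291.4   36. ]
scene corner [ 614.8 -339.3   36. ]
scene corner [ 585.6 -271.5   36. ]
top along x (mm:red) -75:114 -72:114 -69:110 -66:110 -63:142 -60:159 -57:158 -54:124 -51:95 -48:136 -45:163 -42:160 -39:115 -36:90 -33:135 -30:161 -27:162 -24:163 -21:164 -18:165 -15:158 -12:109 -9:85 -6:138 -3:163 0:157 3:105 6:83 9:137 12:163 15:166 18:166 21:163 24:163 27:136 30:91 33:83 36:133 39:161 42:137 45:91 48:84 51:133 54:162 57:157 60:132 63:121 66:119 69:119 72:119 75:120
top along y (R-B) -54:11 -51:11 -48:11 -45:11 -42:13 -39:33 -36:96 -33:101 -30:76 -27:77 -24:86 -21:96 -18:100 -15:105 -12:110 -9:110 -6:109 -3:108 0:107 3:106 6:106 9:108 12:110 15:110 18:109 21:108 24:106 27:106 30:107 33:113 36:120 39:94 42:58 45:47 48:22 51:6 54:6
scene along x (mm:red) -75:131 -72:130 -69:130 -66:130 -63:131 -60:131 -57:133 -54:136 -51:141 -48:143 -45:138 -42:132 -39:127 -36:128 -33:134 -30:134 -27:128 -24:118 -21:111 -18:108 -15:109 -12:115 -9:125 -6:134 -3:134 0:129 3:124 6:129 9:137 12:137 15:129 18:118 21:110 24:106 27:108 30:114 33:125 36:136 39:137 42:131 45:124 48:127 51:138 54:140 57:131 60:119 63:110 66:107 69:106 72:106 75:106Traceback (most recent call last):
  File "<stdin>", line 14, in <module>
  File "<stdin>", line 14, in <genexpr>
  File "<stdin>", line 11, in samp
  File "h.py", line 9, in proj
    K,R,t=cam(n);q=K@(R@np.asarray(p,float)+t);return q[:2]/q[2]
          ~~~^^^
  File "h.py", line 4, in cam
    c=calibration(n);K=np.array([[c['fx'],0,c['cx']],[0,c['fy'],c['cy']],[0,0,1.]])
ValueError: time passes only in moves, steps and waits
```

The tag's bottom edge in the scene view matches the prediction from the TCP, so that camera is trustworthy here. The slot profile puts the near slot at about (503.6,-325). I'll align above it and feel for the mouth.

Call:
play_rows(
  targets=[
    {"claw": 0.95,"linear": [0.2,-0.3,0],"rotation": [0.006,0.001,-0.006]},
    {"claw": 0.95,"linear": [0.1,-0.18,0],"rotation": [0,0,0]},
    {"claw": 0.95,"linear": [0,0,0],"rotation": [0,0,0]},
    {"claw": 0.95,"linear": [0,0,0],"rotation": [0,0,0]},
    {"claw": 0.95,"linear": [0,0,0],"rotation": [0,0,0]},
    {"claw": 0.95,"linear": [0,0,0],"rotation": [0,0,0]},
  ],
)

```text
time: 28.47
position: [0.5049, -0.3275, 0.0944]
tool_rot: [-0.155, 1.562, 0.15]
ft_force: [-0.1, -0.3, -0.3]
grip_width: 0.09
```

Run:
```python
from h import *
go((.5036,-.325,.080),.195)
```

```text
t 28.47 p [ 0.5049 -0.3275  0.0944] w 7.8 F [-0.1 -0.3 -0.3] | shift [ 0.577  0.11  -0.032] turn [-0.0006  0.0021  0.0025]
```

Call:
play_rows(
  targets=[
    {"claw": 0.95,"linear": [0.2,0.1,-0.03],"rotation": [0,0.002,0.002]},
    {"claw": 0.95,"linear": [0.2,0,0],"rotation": [0,0,0]},
    {"claw": 0.95,"linear": [0.1,0,0],"rotation": [0,0,0]},
    {"claw": 0.95,"linear": [0,0,0],"rotation": [0,0,0]},
    {"claw": 0.95,"linear": [0,0,0],"rotation": [0,0,0]},
  ],
)

```text
time: 28.88
position: [0.5034, -0.3245, 0.0803]
tool_rot: [-0.152, 1.566, 0.153]
ft_force: [-0.1, 0.1, -0.5]
grip_width: 0.089
```

Run:
```python
from h import *
go((.5036,-.325,.070),.195)
```

```text
t 28.88 p [ 0.5034 -0.3245  0.0803] w 7.7 F [-0.1  0.1 -0.5] | shift [ 0.414 -0.021  0.005] turn [-0.0004 -0.0003 -0.0002]
```

Call:
play_rows(
  targets=[
    {"claw": 0.95,"linear": [0.08,-0.02,0],"rotation": [0,0,0]},
    {"claw": 0.95,"linear": [0.08,0,0],"rotation": [0,0,0]},
  ],
)

```text
time: 29.05
position: [0.5037, -0.3251, 0.0763]
tool_rot: [-0.153, 1.565, 0.153]
ft_force: [1.3, -0.8, -1.1]
grip_width: 0.092
```

Call:
play_rows(
  targets=[
    {"claw": 0.95,"linear": [0.06,0,0],"rotation": [0,0,0]},
  ],
)

```text
time: 29.13
position: [0.5037, -0.3251, 0.0747]
tool_rot: [-0.153, 1.565, 0.153]
ft_force: [-0.8, -0.2, -0.8]
grip_width: 0.09
```

Call:
play_rows(
  targets=[
    {"claw": 0.95,"linear": [0.05,0,0],"rotation": [0,0,0]},
  ],
)

```text
time: 29.22
position: [0.5037, -0.325, 0.0732]
tool_rot: [-0.153, 1.565, 0.153]
ft_force: [-0.3, -0.2, -0.4]
grip_width: 0.091
```

Call:
play_rows(
  targets=[
    {"claw": 0.95,"linear": [0.04,0,0],"rotation": [0,0,0]},
  ],
)

```text
time: 29.3
position: [0.5037, -0.3251, 0.0721]
tool_rot: [-0.153, 1.565, 0.153]
ft_force: [-0.3, 0.2, -0.7]
grip_width: 0.095
```

Call:
play_rows(
  targets=[
    {"claw": 0.95,"linear": [0.05,0,0],"rotation": [0,0,0]},
  ],
)

```text
time: 29.38
position: [0.5038, -0.3251, 0.0708]
tool_rot: [-0.153, 1.565, 0.153]
ft_force: [0.3, -0.3, -0.5]
grip_width: 0.092
```

Call:
play_rows(
  targets=[
    {"claw": 0.95,"linear": [0.05,0,0],"rotation": [0,0,0]},
  ],
)

```text
time: 29.47
position: [0.5038, -0.3251, 0.0694]
tool_rot: [-0.153, 1.565, 0.153]
ft_force: [0.6, -0.2, -0.0]
grip_width: 0.087
```

Call:
play_rows(
  targets=[
    {"claw": 0.95,"linear": [0.06,0,0],"rotation": [0,0,0]},
  ],
)

```text
time: 29.55
position: [0.5039, -0.3252, 0.0678]
tool_rot: [-0.153, 1.565, 0.153]
ft_force: [-0.1, 0.3, -0.1]
grip_width: 0.092
```

Call:
play_rows(
  targets=[
    {"claw": 0.95,"linear": [0.08,0,0],"rotation": [0,0,0]},
  ],
)

```text
time: 29.63
position: [0.5039, -0.3252, 0.0658]
tool_rot: [-0.153, 1.565, 0.153]
ft_force: [0.5, -0.7, -1.3]
grip_width: 0.091
```

It's about 9 mm past the mouth with no force, so it has entered the slot. Continue to the floor (expected TCP about 45 mm).

Call:
play_rows(
  targets=[
    {"claw": 0.95,"linear": [0.12,0,0],"rotation": [0,0,0]},
    {"claw": 0.95,"linear": [0.12,0,0],"rotation": [0,0,0]},
  ],
)

```text
time: 29.8
position: [0.5041, -0.3253, 0.0595]
tool_rot: [-0.153, 1.564, 0.152]
ft_force: [-0.8, -0.0, -0.9]
grip_width: 0.091
```

Call:
play_rows(
  targets=[
    {"claw": 0.95,"linear": [0.12,0,0],"rotation": [0,0,0]},
    {"claw": 0.95,"linear": [0.12,0,0],"rotation": [0,0,0]},
  ],
)

```text
time: 29.97
position: [0.5041, -0.3253, 0.0528]
tool_rot: [-0.153, 1.565, 0.152]
ft_force: [0.3, 0.1, -0.3]
grip_width: 0.091
```

Call:
play_rows(
  targets=[
    {"claw": 0.95,"linear": [0.1,0,0],"rotation": [0,0,0]},
    {"claw": 0.95,"linear": [0.08,0,0],"rotation": [0,0,0]},
  ],
)

```text
time: 30.13
position: [0.5039, -0.3251, 0.0473]
tool_rot: [-0.153, 1.565, 0.153]
ft_force: [-0.5, 0.4, -0.7]
grip_width: 0.093
```

Call:
play_rows(
  targets=[
    {"claw": 0.95,"linear": [0.05,0,0],"rotation": [0,0,0]},
  ],
)

```text
time: 30.22
position: [0.5037, -0.325, 0.0456]
tool_rot: [-0.153, 1.566, 0.153]
ft_force: [1.3, -1.0, -0.5]
grip_width: 0.095
```

Call:
play_rows(
  targets=[
    {"claw": 0.95,"linear": [0.04,0,0],"rotation": [0,0,0]},
  ],
)

```text
time: 30.3
position: [0.5037, -0.325, 0.045]
tool_rot: [-0.152, 1.566, 0.153]
ft_force: [-3.7, 2.0, 12.7]
grip_width: 0.09
```

Call:
play_rows(
  targets=[
    {"claw": 0.95,"linear": [0.03,0,0],"rotation": [0,0,0]},
  ],
)

```text
time: 30.38
position: [0.5037, -0.325, 0.045]
tool_rot: [-0.152, 1.566, 0.154]
ft_force: [-2.5, 2.4, 7.7]
grip_width: 0.093
```

Call:
play_rows(
  targets=[
    {"claw": 0.7,"linear": [0,0,0],"rotation": [0,0,0]},
    {"claw": 0.7,"linear": [0,0,0],"rotation": [0,0,0]},
    {"claw": 0.7,"linear": [0,0,0],"rotation": [0,0,0]},
  ],
)

```text
time: 30.63
position: [0.5043, -0.3255, 0.0458]
tool_rot: [-0.152, 1.564, 0.153]
ft_force: [0.0, 0.6, -0.8]
grip_width: 0.234
```

The tag is on the slot floor at exactly the expected depth and released. Rise, then return for the white tag.

Call:
play_rows(
  targets=[
    {"claw": 0.7,"linear": [-0.3,0,0],"rotation": [0,0,0]},
    {"claw": 0.7,"linear": [-0.6,0,0],"rotation": [0,0,0]},
    {"claw": 0.7,"linear": [-0.9,0,0],"rotation": [0,0,0]},
    {"claw": 0.7,"linear": [-0.9,0,0],"rotation": [0,0,0]},
    {"claw": 0.7,"linear": [-0.9,0,0],"rotation": [0,0,0]},
    {"claw": 0.7,"linear": [-0.9,0,0],"rotation": [0,0,0]},
    {"claw": 0.7,"linear": [-0.4,0.3,0],"rotation": [0.045,0,0]},
    {"claw": 0.7,"linear": [0,0.6,0],"rotation": [0.045,0,0]},
  ],
)

```text
time: 31.3
position: [0.4988, -0.3066, 0.1757]
tool_rot: [-0.036, 1.572, 0.032]
ft_force: [-0.1, -0.1, -0.5]
grip_width: 0.302
```

Call:
play_rows(
  targets=[
    {"claw": 0.7,"linear": [0,1,0.1],"rotation": [0,0,0]},
    {"claw": 0.7,"linear": [0,1,0.1],"rotation": [0,0,0]},
    {"claw": 0.7,"linear": [0,1,0.1],"rotation": [0,0,0]},
    {"claw": 0.7,"linear": [0,1,0.1],"rotation": [0,0,0]},
    {"claw": 0.7,"linear": [0,1,0.1],"rotation": [0,0,0]},
    {"claw": 0.7,"linear": [0,1,0.1],"rotation": [0,0,0]},
    {"claw": 0.7,"linear": [0,1,0.1],"rotation": [0,0,0]},
    {"claw": 0.7,"linear": [0,1,0.1],"rotation": [0,0,0]},
    {"claw": 0.7,"linear": [0,1,0.1],"rotation": [0,0,0]},
    {"claw": 0.7,"linear": [0,1,0.1],"rotation": [0,0,0]},
  ],
)

```text
time: 32.13
position: [0.5149, -0.0529, 0.1825]
tool_rot: [-0.023, 1.561, 0.016]
ft_force: [-0.4, -0.6, -0.1]
grip_width: 0.302
```

Call:
play_rows(
  targets=[
    {"claw": 0.7,"linear": [0,1,0.1],"rotation": [0,0,0]},
    {"claw": 0.7,"linear": [0,1,0.1],"rotation": [0,0,0]},
    {"claw": 0.7,"linear": [0,1,0.1],"rotation": [0,0,0]},
    {"claw": 0.7,"linear": [0,1,0.1],"rotation": [0,0,0]},
    {"claw": 0.7,"linear": [0,1,0],"rotation": [0,0,0]},
    {"claw": 0.7,"linear": [0,1,0],"rotation": [0,0,0]},
    {"claw": 0.7,"linear": [0,1,0],"rotation": [0,0,0]},
    {"claw": 0.7,"linear": [0,1,0],"rotation": [0,0,0]},
    {"claw": 0.7,"linear": [0,1,0],"rotation": [0,0,0]},
    {"claw": 0.7,"linear": [0,0.8,0],"rotation": [0,0,0]},
  ],
)

```text
time: 32.97
position: [0.5193, 0.2039, 0.1884]
tool_rot: [-0.016, 1.553, 0.018]
ft_force: [0.5, 0.2, 0.8]
grip_width: 0.303
```

Run:
```python
from h import *
go((.5525,.346,.11),.05)
b=get_image('top');cv2.imwrite('pics/t11.png',b)
```

```text
t 32.97 p [0.5193 0.2039 0.1884] w 26.3 F [0.5 0.2 0.8] | shift [3.169 5.652 1.392] turn [-0.0182  0.0114 -0.0007]
```

Call:
play_rows(
  targets=[
    {"claw": 0.7,"linear": [0.2,0.8,0.2],"rotation": [-0.018,0.011,0]},
    {"claw": 0.7,"linear": [0.3,0.9,0.2],"rotation": [0,0,0]},
    {"claw": 0.7,"linear": [0.4,0.9,0.2],"rotation": [0,0,0]},
    {"claw": 0.7,"linear": [0.4,0.9,0.2],"rotation": [0,0,0]},
    {"claw": 0.7,"linear": [0.4,0.9,0.2],"rotation": [0,0,0]},
    {"claw": 0.7,"linear": [0.4,0.7,0.2],"rotation": [0,0,0]},
    {"claw": 0.7,"linear": [0.3,0.4,0.1],"rotation": [0,0,0]},
    {"claw": 0.7,"linear": [0,0,0],"rotation": [0,0,0]},
    {"claw": 0.7,"linear": [0,0,0],"rotation": [0,0,0]},
    {"claw": 0.7,"linear": [0,0,0],"rotation": [0,0,0]},
  ],
)

```text
time: 33.85
position: [0.5465, 0.3538, 0.1312]
tool_rot: [-0.042, 1.565, 0.048]
ft_force: [0.1, -0.6, -1.0]
grip_width: 0.302
```

Run:
```python
from h import *
go((.5525,.346,.105),.05)
```

```text
t 33.85 p [0.5465 0.3538 0.1312] w 26.3 F [ 0.1 -0.6 -1. ] | shift [ 1.048 -0.328  0.216] turn [ 0.0045  0.0032 -0.0026]
```

Call:
play_rows(
  targets=[
    {"claw": 0.7,"linear": [0.2,-0.3,0.2],"rotation": [0.004,0.003,-0.002]},
    {"claw": 0.7,"linear": [0.3,0,0],"rotation": [0,0,0]},
    {"claw": 0.7,"linear": [0.2,0,0],"rotation": [0,0,0]},
    {"claw": 0.7,"linear": [0,0,0],"rotation": [0,0,0]},
    {"claw": 0.7,"linear": [0,0,0],"rotation": [0,0,0]},
  ],
)

```text
time: 34.27
position: [0.5549, 0.3399, 0.115]
tool_rot: [-0.032, 1.568, 0.034]
ft_force: [0.3, 0.3, 0.1]
grip_width: 0.299
```

Run:
```python
from h import *
go((.5525,.346,.0455),.05)
```

```text
t 34.27 p [0.5549 0.3399 0.115 ] w 26.0 F [0.3 0.3 0.1] | shift [ 2.781  0.243 -0.094] turn [-0.0048  0.0017 -0.0007]
```

Call:
play_rows(
  targets=[
    {"claw": 0.7,"linear": [0.2,0.2,-0.07],"rotation": [-0.004,0.001,0]},
    {"claw": 0.7,"linear": [0.2,0,0],"rotation": [0,0,0]},
    {"claw": 0.7,"linear": [0.1,0,0],"rotation": [0,0,0]},
    {"claw": 0.7,"linear": [0,0,0],"rotation": [0,0,0]},
    {"claw": 0.7,"linear": [0,0,0],"rotation": [0,0,0]},
  ],
)

```text
time: 34.68
position: [0.5525, 0.3454, 0.1013]
tool_rot: [-0.038, 1.57, 0.04]
ft_force: [-0.5, 0.5, 1.1]
grip_width: 0.302
```

Run:
```python
from h import *
go((.5525,.346,.0455),.05)
```

```text
t 34.68 p [0.5525 0.3454 0.1013] w 26.2 F [-0.5  0.5  1.1] | shift [ 2.231e+00  2.000e-02 -2.000e-03] turn [-0.0003  0.0005 -0.001 ]
```

Call:
play_rows(
  targets=[
    {"claw": 0.7,"linear": [0.3,0,0],"rotation": [0,0,0]},
    {"claw": 0.7,"linear": [0.3,0,0],"rotation": [0,0,0]},
    {"claw": 0.7,"linear": [0.3,0,0],"rotation": [0,0,0]},
  ],
)

```text
time: 34.93
position: [0.5536, 0.3467, 0.079]
tool_rot: [-0.036, 1.567, 0.043]
ft_force: [-0.9, -0.9, 0.1]
grip_width: 0.298
```

Call:
play_rows(
  targets=[
    {"claw": 0.7,"linear": [0.35,0,0],"rotation": [0,0,0]},
    {"claw": 0.7,"linear": [0.4,0,0],"rotation": [0,0,0]},
    {"claw": 0.7,"linear": [0.3,0,0],"rotation": [0,0,0]},
    {"claw": 0.7,"linear": [0.1,0,0],"rotation": [0,0,0]},
    {"claw": 0.7,"linear": [0,0,0],"rotation": [0,0,0]},
  ],
)

```text
time: 35.35
position: [0.5516, 0.3454, 0.0432]
tool_rot: [-0.039, 1.571, 0.04]
ft_force: [0.3, -0.3, 0.2]
grip_width: 0.298
```

Call:
play_rows(
  newtons=15,
  targets=[
    {"claw": 0.95,"linear": [0,0,0],"rotation": [0,0,0]},
    {"claw": 0.95,"linear": [0,0,0],"rotation": [0,0,0]},
    {"claw": 0.95,"linear": [0,0,0],"rotation": [0,0,0]},
    {"claw": 0.95,"linear": [0,0,0],"rotation": [0,0,0]},
    {"claw": 0.95,"linear": [0,0,0],"rotation": [0,0,0]},
    {"claw": 0.95,"linear": [0,0,0],"rotation": [0,0,0]},
  ],
)

```text
time: 35.85
position: [0.5518, 0.3455, 0.0438]
tool_rot: [-0.039, 1.571, 0.04]
ft_force: [0.2, 0.1, -1.7]
grip_width: 0.094
```

Run:
```python
from h import *
go((.5525,.346,.0455),.05)
```

```text
t 35.85 p [0.5518 0.3455 0.0438] w 8.2 F [ 0.2  0.1 -1.7] | shift [-0.066  0.017  0.029] turn [-0.     -0.0005 -0.0005]
```

Gripped (8.2 mm). Lift and carry to the middle slot.

Call:
play_rows(
  targets=[
    {"claw": 0.95,"linear": [-0.2,0,0],"rotation": [0,0,0]},
    {"claw": 0.95,"linear": [-0.4,0,0],"rotation": [0,0,0]},
    {"claw": 0.95,"linear": [-0.6,0,0],"rotation": [0,0,0]},
    {"claw": 0.95,"linear": [-0.8,0,0],"rotation": [0,0,0]},
    {"claw": 0.95,"linear": [-0.8,0,0],"rotation": [0,0,0]},
    {"claw": 0.95,"linear": [-0.8,0,0],"rotation": [0,0,0]},
    {"claw": 0.95,"linear": [-0.7,0,0],"rotation": [0,0,0]},
    {"claw": 0.95,"linear": [-0.3,0,-0.1],"rotation": [0,0,0]},
    {"claw": 0.95,"linear": [0,-0.6,-0.3],"rotation": [0,0,0]},
    {"claw": 0.95,"linear": [0,-1,-0.3],"rotation": [0,0,0]},
  ],
)

```text
time: 36.68
position: [0.538, 0.3098, 0.1717]
tool_rot: [-0.038, 1.562, 0.049]
ft_force: [-0.4, -0.3, -1.6]
grip_width: 0.093
```

Call:
play_rows(
  targets=[
    {"claw": 0.95,"linear": [0,-1,-0.3],"rotation": [0,0,0]},
    {"claw": 0.95,"linear": [0,-1,-0.3],"rotation": [0,0,0]},
    {"claw": 0.95,"linear": [0,-1,-0.3],"rotation": [0,0,0]},
    {"claw": 0.95,"linear": [0,-1,-0.3],"rotation": [0,0,0]},
    {"claw": 0.95,"linear": [0,-1,-0.2],"rotation": [0,0,0]},
    {"claw": 0.95,"linear": [0,-1,0],"rotation": [0,0,0]},
    {"claw": 0.95,"linear": [0,-1,0],"rotation": [0,0,0]},
    {"claw": 0.95,"linear": [0,-1,0],"rotation": [0,0,0]},
    {"claw": 0.95,"linear": [0,-1,0],"rotation": [0,0,0]},
    {"claw": 0.95,"linear": [0,-1,0],"rotation": [0,0,0]},
  ],
)

```text
time: 37.52
position: [0.5119, 0.0491, 0.1724]
tool_rot: [-0.037, 1.56, 0.06]
ft_force: [0.7, -0.4, 1.2]
grip_width: 0.092
```

Call:
play_rows(
  targets=[
    {"claw": 0.95,"linear": [0,-1,0],"rotation": [0,0,0]},
    {"claw": 0.95,"linear": [0,-1,0],"rotation": [0,0,0]},
    {"claw": 0.95,"linear": [0,-1,0],"rotation": [-0.03,0,0]},
    {"claw": 0.95,"linear": [0,-1,0],"rotation": [-0.03,0,0]},
    {"claw": 0.95,"linear": [0,-1,0],"rotation": [-0.03,0,0]},
    {"claw": 0.95,"linear": [0,-1,0],"rotation": [0,0,0]},
    {"claw": 0.95,"linear": [0,-1,0],"rotation": [0,0,0]},
    {"claw": 0.95,"linear": [0,-1,0],"rotation": [0,0,0]},
    {"claw": 0.95,"linear": [0,-0.5,0],"rotation": [0,0,0]},
    {"claw": 0.95,"linear": [0,0,0],"rotation": [0,0,0]},
  ],
)

```text
time: 38.35
position: [0.538, -0.1779, 0.1726]
tool_rot: [-0.144, 1.547, 0.173]
ft_force: [-0.3, -0.6, -0.1]
grip_width: 0.087
```

Run:
```python
from h import *
go((.5449,-.3169,.10),.195)
```

```text
t 38.35 p [ 0.538  -0.1779  0.1726] w 7.6 F [-0.3 -0.6 -0.1] | shift [ 2.796 -5.549 -0.902] turn [ 0.0046  0.0123 -0.0103]
```

Call:
play_rows(
  targets=[
    {"claw": 0.95,"linear": [0.1,-0.6,-0.1],"rotation": [0.004,0.012,-0.01]},
    {"claw": 0.95,"linear": [0.2,-0.9,-0.15],"rotation": [0,0,0]},
    {"claw": 0.95,"linear": [0.3,-0.9,-0.15],"rotation": [0,0,0]},
    {"claw": 0.95,"linear": [0.3,-0.9,-0.15],"rotation": [0,0,0]},
    {"claw": 0.95,"linear": [0.4,-0.9,-0.15],"rotation": [0,0,0]},
    {"claw": 0.95,"linear": [0.4,-0.7,-0.1],"rotation": [0,0,0]},
    {"claw": 0.95,"linear": [0.3,-0.3,0],"rotation": [0,0,0]},
    {"claw": 0.95,"linear": [0,0,0],"rotation": [0,0,0]},
    {"claw": 0.95,"linear": [0,0,0],"rotation": [0,0,0]},
    {"claw": 0.95,"linear": [0,0,0],"rotation": [0,0,0]},
  ],
)

```text
time: 39.18
position: [0.5462, -0.3018, 0.1206]
tool_rot: [-0.152, 1.563, 0.169]
ft_force: [0.2, 1.1, -0.2]
grip_width: 0.093
```

Run:
```python
from h import *
go((.5449,-.3169,.09),.195)
```

```text
t 39.18 p [ 0.5462 -0.3018  0.1206] w 8.1 F [ 0.2  1.1 -0.2] | shift [ 1.216 -0.595 -0.179] turn [ 0.0063  0.0019 -0.0068]
```

Call:
play_rows(
  targets=[
    {"claw": 0.95,"linear": [0.2,-0.3,-0.09],"rotation": [0.006,0.002,-0.006]},
    {"claw": 0.95,"linear": [0.3,-0.25,-0.06],"rotation": [0,0,0]},
    {"claw": 0.95,"linear": [0.3,0,0],"rotation": [0,0,0]},
    {"claw": 0.95,"linear": [0.1,0,0],"rotation": [0,0,0]},
    {"claw": 0.95,"linear": [0,0,0],"rotation": [0,0,0]},
    {"claw": 0.95,"linear": [0,0,0],"rotation": [0,0,0]},
  ],
)

```text
time: 39.68
position: [0.5479, -0.3117, 0.0971]
tool_rot: [-0.156, 1.562, 0.16]
ft_force: [-0.4, 0.0, 0.3]
grip_width: 0.09
```

```bash
cat > wt.py <<'E'
from h import *
import sys
# outer ends of the held tag in the scene view against prediction from the TCP, by row profile
def ends(lo,hi):
    a=get_image('scene');p,R,s=tool();h=cv2.cvtColor(a,cv2.COLOR_BGR2HSV)
    L=[]
    for dz in(-.012,-.018,-.024):
        q=[proj('scene',p+R[:,1]*e+R[:,2]*.004+np.array([0,0,dz])) for e in(-.032,.032)]
        d=(q[1]-q[0]);t=np.linspace(-.35,1.35,171)
        px=[h[int(round(q[0][1]+d[1]*k)),int(round(q[0][0]+d[0]*k))] for k in t]
        m=[bool(np.all(v>=lo) and np.all(v<=hi)) for v in px];i=np.nonzero(m)[0]
        L.append((t[i[0]]*64-32,t[i[-1]]*64-32,len(i)) if len(i) else None)
    print('tag extent along tool y (mm), should be +-32:',L)
    cv2.imwrite('pics/wt.png',a)
E
python3 - <<'E'
from h import *
from wt import ends
go((.5449,-.3169,.08),.195)
ends(np.array([0,0,125]),np.array([180,40,255]))
E
```

```text
t 39.68 p [ 0.5479 -0.3117  0.0971] w 7.8 F [-0.4  0.   0.3] | shift [ 0.682 -0.182 -0.16 ] turn [ 0.0041  0.0019 -0.0017]
tag extent along tool y (mm), should be +-32: [(np.float64(-54.4), np.float64(-32.64), 35), (np.float64(-54.4), np.float64(-33.28), 34), (np.float64(-54.4), np.float64(-34.56), 32)]
```

Call:
play_rows(
  targets=[
    {"claw": 0.95,"linear": [0.2,-0.15,-0.14],"rotation": [0.004,0.002,-0.002]},
    {"claw": 0.95,"linear": [0.2,0,0],"rotation": [0,0,0]},
    {"claw": 0.95,"linear": [0.1,0,0],"rotation": [0,0,0]},
    {"claw": 0.95,"linear": [0,0,0],"rotation": [0,0,0]},
    {"claw": 0.95,"linear": [0,0,0],"rotation": [0,0,0]},
    {"claw": 0.95,"linear": [0,0,0],"rotation": [0,0,0]},
  ],
)

```text
time: 40.23
position: [0.545, -0.3166, 0.0836]
tool_rot: [-0.153, 1.565, 0.152]
ft_force: [-0.2, 0.7, -0.6]
grip_width: 0.088
```

Run:
```python
from h import *
go((.5449,-.3164,.075),.195)
```

```text
t 40.23 p [ 0.545  -0.3166  0.0836] w 7.6 F [-0.2  0.7 -0.6] | shift [ 0.343  0.011 -0.002] turn [-0.0005 -0.      0.0007]
```

Call:
play_rows(
  targets=[
    {"claw": 0.95,"linear": [0.1,0.01,0],"rotation": [0,0,0]},
    {"claw": 0.95,"linear": [0.1,0,0],"rotation": [0,0,0]},
    {"claw": 0.95,"linear": [0.1,0,0],"rotation": [0,0,0]},
  ],
)

```text
time: 40.48
position: [0.5456, -0.3167, 0.0764]
tool_rot: [-0.154, 1.564, 0.151]
ft_force: [0.8, -0.1, -0.9]
grip_width: 0.094
```

Call:
play_rows(
  targets=[
    {"claw": 0.95,"linear": [0.06,0,0],"rotation": [0,0,0]},
  ],
)

```text
time: 40.57
position: [0.5455, -0.3165, 0.0745]
tool_rot: [-0.154, 1.564, 0.151]
ft_force: [0.4, 0.3, -0.3]
grip_width: 0.093
```

Call:
play_rows(
  targets=[
    {"claw": 0.95,"linear": [0.05,0,0],"rotation": [0,0,0]},
  ],
)

```text
time: 40.65
position: [0.5456, -0.3165, 0.073]
tool_rot: [-0.154, 1.564, 0.151]
ft_force: [0.4, 0.3, -2.1]
grip_width: 0.085
```

Call:
play_rows(
  targets=[
    {"claw": 0.95,"linear": [0.05,0,0],"rotation": [0,0,0]},
  ],
)

```text
time: 40.73
position: [0.5455, -0.3164, 0.0715]
tool_rot: [-0.154, 1.564, 0.152]
ft_force: [-0.7, -0.4, -0.8]
grip_width: 0.092
```

Call:
play_rows(
  targets=[
    {"claw": 0.95,"linear": [0.05,0,0],"rotation": [0,0,0]},
  ],
)

```text
time: 40.82
position: [0.5455, -0.3164, 0.0701]
tool_rot: [-0.154, 1.564, 0.152]
ft_force: [-0.4, 1.0, -1.5]
grip_width: 0.091
```

Call:
play_rows(
  targets=[
    {"claw": 0.95,"linear": [0.05,0,0],"rotation": [0,0,0]},
  ],
)

```text
time: 40.9
position: [0.5455, -0.3164, 0.0687]
tool_rot: [-0.154, 1.564, 0.152]
ft_force: [-0.1, -0.1, 0.1]
grip_width: 0.09
```

In again with no force. Down to the floor at about 43.8 mm.

Call:
play_rows(
  targets=[
    {"claw": 0.95,"linear": [0.1,0,0],"rotation": [0,0,0]},
    {"claw": 0.95,"linear": [0.1,0,0],"rotation": [0,0,0]},
    {"claw": 0.95,"linear": [0.1,0,0],"rotation": [0,0,0]},
  ],
)

```text
time: 41.15
position: [0.5458, -0.3165, 0.0609]
tool_rot: [-0.154, 1.564, 0.151]
ft_force: [0.7, 0.4, -0.7]
grip_width: 0.095
```

Call:
play_rows(
  targets=[
    {"claw": 0.95,"linear": [0.1,0,0],"rotation": [0,0,0]},
    {"claw": 0.95,"linear": [0.1,0,0],"rotation": [0,0,0]},
    {"claw": 0.95,"linear": [0.1,0,0],"rotation": [0,0,0]},
  ],
)

```text
time: 41.4
position: [0.5457, -0.3165, 0.0524]
tool_rot: [-0.154, 1.564, 0.151]
ft_force: [0.1, -0.1, -0.8]
grip_width: 0.09
```

Call:
play_rows(
  targets=[
    {"claw": 0.95,"linear": [0.1,0,0],"rotation": [0,0,0]},
    {"claw": 0.95,"linear": [0.06,0,0],"rotation": [0,0,0]},
  ],
)

```text
time: 41.57
position: [0.5455, -0.3164, 0.0476]
tool_rot: [-0.154, 1.564, 0.152]
ft_force: [1.2, 1.2, 0.0]
grip_width: 0.089
```

Call:
play_rows(
  targets=[
    {"claw": 0.95,"linear": [0.04,0,0],"rotation": [0,0,0]},
  ],
)

```text
time: 41.65
position: [0.5454, -0.3163, 0.0463]
tool_rot: [-0.154, 1.565, 0.152]
ft_force: [0.4, 0.6, -1.2]
grip_width: 0.09
```

Call:
play_rows(
  targets=[
    {"claw": 0.95,"linear": [0.04,0,0],"rotation": [0,0,0]},
  ],
)

```text
time: 41.73
position: [0.5454, -0.3164, 0.0451]
tool_rot: [-0.154, 1.565, 0.152]
ft_force: [-0.1, 0.1, -0.4]
grip_width: 0.09
```

Call:
play_rows(
  targets=[
    {"claw": 0.95,"linear": [0.04,0,0],"rotation": [0,0,0]},
  ],
)

```text
time: 41.82
position: [0.5454, -0.3164, 0.044]
tool_rot: [-0.154, 1.565, 0.152]
ft_force: [0.2, 0.2, -0.8]
grip_width: 0.092
```

Call:
play_rows(
  targets=[
    {"claw": 0.95,"linear": [0.03,0,0],"rotation": [0,0,0]},
  ],
)

```text
time: 41.9
position: [0.5454, -0.3165, 0.0434]
tool_rot: [-0.154, 1.565, 0.152]
ft_force: [-1.5, 1.5, 6.8]
grip_width: 0.09
```

Call:
play_rows(
  targets=[
    {"claw": 0.7,"linear": [0,0,0],"rotation": [0,0,0]},
    {"claw": 0.7,"linear": [0,0,0],"rotation": [0,0,0]},
    {"claw": 0.7,"linear": [0,0,0],"rotation": [0,0,0]},
    {"claw": 0.7,"linear": [-0.2,0,0],"rotation": [0,0,0]},
  ],
)

```text
time: 42.23
position: [0.5453, -0.3164, 0.0483]
tool_rot: [-0.154, 1.565, 0.152]
ft_force: [0.1, 0.4, 0.5]
grip_width: 0.27
```

White is seated too. Before taking green, I'll check that the gripper body clears the flowers.

Run:
```python
from h import *
for n,f in(('top','pics/top0.png'),('scene','pics/s8.png')):
    a=cv2.imread(f);h=cv2.cvtColor(a,cv2.COLOR_BGR2HSV);m=cv2.inRange(h,np.array((130,80,40)),np.array((165,255,255)))
    if n=='scene':m[:,:360]=0
    else: m[:,200:]=0;m[140:]=0
    ys,xs=np.nonzero(m);print(n,xs.min(),xs.max(),ys.min(),ys.max())
    P=np.stack([ray(n,(x,y),.14) for x,y in zip(xs,ys)])if len(xs)<900 else None
    for z in(.13,.145,.16):
        P=np.stack([ray(n,(x,y),z)[:2] for x,y in list(zip(xs,ys))[::3]]);print(z,'x',P[:,0].min().round(3),P[:,0].max().round(3),'y',P[:,1].min().round(3),P[:,1].max().round(3),'y of min x',P[P[:,0].argmin(),1].round(3))
```

```text
top 141 163 89 109
0.13 x 0.703 0.763 y 0.269 0.335 y of min x 0.275
0.145 x 0.697 0.756 y 0.265 0.329 y of min x 0.27
0.16 x 0.69 0.749 y 0.26 0.324 y of min x 0.265
scene 374 411 244 281
0.13 x 0.684 0.775 y 0.27 0.334 y of min x 0.31
0.145 x 0.701 0.79 y 0.271 0.333 y of min x 0.31
0.16 x 0.718 0.804 y 0.272 0.333 y of min x 0.31
```

Call:
play_rows(
  targets=[
    {"claw": 0.7,"linear": [-0.4,0,0],"rotation": [0,0,0]},
    {"claw": 0.7,"linear": [-0.9,0,0],"rotation": [0,0,0]},
    {"claw": 0.7,"linear": [-0.9,0,0],"rotation": [0,0,0]},
    {"claw": 0.7,"linear": [-0.9,0,0],"rotation": [0,0,0]},
    {"claw": 0.7,"linear": [-0.9,0,0],"rotation": [0,0,0]},
    {"claw": 0.7,"linear": [-0.9,0,0],"rotation": [0,0,0]},
    {"claw": 0.7,"linear": [-0.5,0.3,0],"rotation": [0.045,0,0]},
    {"claw": 0.7,"linear": [-0.3,0.6,0],"rotation": [0.045,0,0]},
  ],
)

```text
time: 42.9
position: [0.5398, -0.2977, 0.2025]
tool_rot: [-0.037, 1.57, 0.03]
ft_force: [0.3, 0.5, 0.1]
grip_width: 0.299
```

Flowers near y≥0.31 stay at x≥0.70, and the body would reach x=0.689. I'll grip green 6 mm off-centre (y=0.352), away from the pot, for extra margin.

Call:
play_rows(
  targets=[
    {"claw": 0.7,"linear": [0,1,0.1],"rotation": [0,0,0]},
    {"claw": 0.7,"linear": [0,1,0.1],"rotation": [0,0,0]},
    {"claw": 0.7,"linear": [0,1,0.1],"rotation": [0,0,0]},
    {"claw": 0.7,"linear": [0,1,0.1],"rotation": [0,0,0]},
    {"claw": 0.7,"linear": [0,1,0.1],"rotation": [0,0,0]},
    {"claw": 0.7,"linear": [0,1,0.1],"rotation": [0,0,0]},
    {"claw": 0.7,"linear": [0,1,0.1],"rotation": [0,0,0]},
    {"claw": 0.7,"linear": [0,1,0.1],"rotation": [0,0,0]},
    {"claw": 0.7,"linear": [0,1,0.1],"rotation": [0,0,0]},
    {"claw": 0.7,"linear": [0,1,0.1],"rotation": [0,0,0]},
  ],
)

```text
time: 43.73
position: [0.5568, -0.0464, 0.2158]
tool_rot: [-0.022, 1.552, 0.013]
ft_force: [1.2, 0.4, 0.5]
grip_width: 0.301
```

Call:
play_rows(
  targets=[
    {"claw": 0.7,"linear": [0,1,0.1],"rotation": [0,0,0]},
    {"claw": 0.7,"linear": [0,1,0.1],"rotation": [0,0,0]},
    {"claw": 0.7,"linear": [0,1,0.1],"rotation": [0,0,0]},
    {"claw": 0.7,"linear": [0,1,0.1],"rotation": [0,0,0]},
    {"claw": 0.7,"linear": [0,1,0.1],"rotation": [0,0,0]},
    {"claw": 0.7,"linear": [0,1,0.1],"rotation": [0,0,0]},
    {"claw": 0.7,"linear": [0,1,0.1],"rotation": [0,0,0]},
    {"claw": 0.7,"linear": [0,1,0.1],"rotation": [0,0,0]},
    {"claw": 0.7,"linear": [0,1,0.1],"rotation": [0,0,0]},
    {"claw": 0.7,"linear": [0,1,0.1],"rotation": [0,0,0]},
  ],
)

```text
time: 44.57
position: [0.5778, 0.2134, 0.2275]
tool_rot: [-0.011, 1.541, 0.015]
ft_force: [-0.3, -0.6, 0.6]
grip_width: 0.299
```

Run:
```python
from h import *
go((.5935,.352,.2),.05)
```

```text
t 44.57 p [0.5778 0.2134 0.2275] w 26.0 F [-0.3 -0.6  0.6] | shift [1.133 5.53  0.683] turn [-0.0216  0.0192 -0.0012]
```

Call:
play_rows(
  targets=[
    {"claw": 0.7,"linear": [0,0.8,0.1],"rotation": [-0.0216,0.019,-0.001]},
    {"claw": 0.7,"linear": [0,0.9,0.1],"rotation": [0,0,0]},
    {"claw": 0.7,"linear": [0,0.9,0.1],"rotation": [0,0,0]},
    {"claw": 0.7,"linear": [0,0.9,0.1],"rotation": [0,0,0]},
    {"claw": 0.7,"linear": [0.1,0.9,0.1],"rotation": [0,0,0]},
    {"claw": 0.7,"linear": [0.1,0.7,0],"rotation": [0,0,0]},
    {"claw": 0.7,"linear": [0,0.3,0],"rotation": [0,0,0]},
    {"claw": 0.7,"linear": [0,0,0],"rotation": [0,0,0]},
    {"claw": 0.7,"linear": [0,0,0],"rotation": [0,0,0]},
    {"claw": 0.7,"linear": [0,0,0],"rotation": [0,0,0]},
  ],
)

```text
time: 45.4
position: [0.5833, 0.3604, 0.2303]
tool_rot: [-0.042, 1.565, 0.048]
ft_force: [-0.3, 0.6, -0.2]
grip_width: 0.297
```

Run:
```python
from h import *
go((.5935,.352,.15),.05)
```

```text
t 45.4 p [0.5833 0.3604 0.2303] w 25.9 F [-0.3  0.6 -0.2] | shift [ 3.214 -0.368  0.37 ] turn [ 0.0046  0.0033 -0.0021]
```

Call:
play_rows(
  targets=[
    {"claw": 0.7,"linear": [0.4,-0.3,0.25],"rotation": [0.004,0.003,-0.002]},
    {"claw": 0.7,"linear": [0.6,0,0.05],"rotation": [0,0,0]},
    {"claw": 0.7,"linear": [0.6,0,0],"rotation": [0,0,0]},
    {"claw": 0.7,"linear": [0.6,0,0],"rotation": [0,0,0]},
    {"claw": 0.7,"linear": [0.4,0,0],"rotation": [0,0,0]},
    {"claw": 0.7,"linear": [0.2,0,0],"rotation": [0,0,0]},
    {"claw": 0.7,"linear": [0,0,0],"rotation": [0,0,0]},
    {"claw": 0.7,"linear": [0,0,0],"rotation": [0,0,0]},
    {"claw": 0.7,"linear": [0,0,0],"rotation": [0,0,0]},
  ],
)

```text
time: 46.15
position: [0.5985, 0.3362, 0.1581]
tool_rot: [-0.027, 1.567, 0.021]
ft_force: [-0.4, -1.7, -0.8]
grip_width: 0.302
```

Run:
```python
from h import *
go((.5935,.352,.103),.05)
```

```text
t 46.15 p [0.5985 0.3362 0.1581] w 26.3 F [-0.4 -1.7 -0.8] | shift [ 2.202  0.646 -0.189] turn [-0.0121  0.0022  0.0027]
```

Call:
play_rows(
  targets=[
    {"claw": 0.7,"linear": [0,0.5,-0.15],"rotation": [-0.011,0.002,0.002]},
    {"claw": 0.7,"linear": [0,0,0],"rotation": [0,0,0]},
    {"claw": 0.7,"linear": [0,0,0],"rotation": [0,0,0]},
    {"claw": 0.7,"linear": [0,0,0],"rotation": [0,0,0]},
  ],
)

```text
time: 46.48
position: [0.595, 0.3515, 0.1608]
tool_rot: [-0.039, 1.567, 0.042]
ft_force: [0.1, -0.2, -0.1]
grip_width: 0.298
```

Run:
```python
from h import *
go((.5935,.352,.103),.05)
```

```text
t 46.48 p [0.595  0.3515 0.1608] w 25.9 F [ 0.1 -0.2 -0.1] | shift [ 2.314  0.018 -0.065] turn [ 0.001   0.0021 -0.0014]
```

Call:
play_rows(
  targets=[
    {"claw": 0.7,"linear": [0.3,0.02,-0.05],"rotation": [0,0.002,0]},
    {"claw": 0.7,"linear": [0.5,0,0],"rotation": [0,0,0]},
    {"claw": 0.7,"linear": [0.5,0,0],"rotation": [0,0,0]},
    {"claw": 0.7,"linear": [0.4,0,0],"rotation": [0,0,0]},
    {"claw": 0.7,"linear": [0.2,0,0],"rotation": [0,0,0]},
    {"claw": 0.7,"linear": [0,0,0],"rotation": [0,0,0]},
    {"claw": 0.7,"linear": [0,0,0],"rotation": [0,0,0]},
  ],
)

```text
time: 47.07
position: [0.5924, 0.3518, 0.1066]
tool_rot: [-0.041, 1.573, 0.041]
ft_force: [-0.2, -0.5, -0.0]
grip_width: 0.302
```

Run:
```python
from h import *
go((.5935,.352,.0445),.05)
a=get_image('scene');cv2.imwrite('pics/s12.png',cv2.resize(a[140:290,350:470],(480,600),interpolation=2))
```

```text
t 47.07 p [0.5924 0.3518 0.1066] w 26.3 F [-0.2 -0.5 -0. ] | shift [2.483 0.003 0.05 ] turn [ 0.0013 -0.0014 -0.0004]
```

View pics/s12.png

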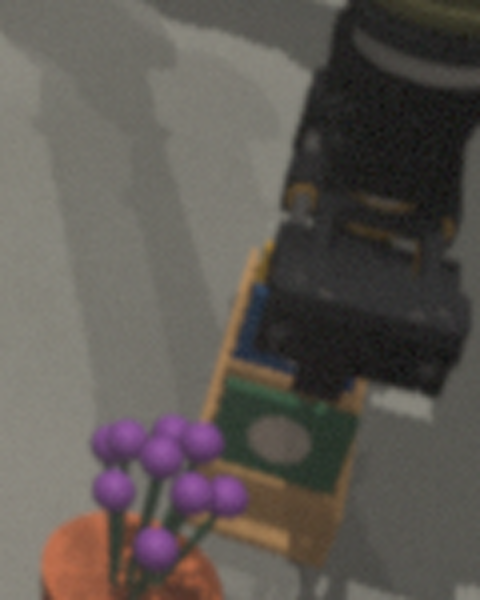

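The body will pass about 2 cm beside the flowers, so I'll descend slowly.

Call:
play_rows(
  targets=[
    {"claw": 0.7,"linear": [0.3,0,0.04],"rotation": [0,0,0]},
    {"claw": 0.7,"linear": [0.3,0,0],"rotation": [0,0,0]},
    {"claw": 0.7,"linear": [0.3,0,0],"rotation": [0,0,0]},
  ],
)

```text
time: 47.37
position: [0.5954, 0.3527, 0.0854]
tool_rot: [-0.038, 1.568, 0.043]
ft_force: [0.3, 0.7, -0.6]
grip_width: 0.298
```

Call:
play_rows(
  targets=[
    {"claw": 0.7,"linear": [0.35,0,0],"rotation": [0,0,0]},
    {"claw": 0.7,"linear": [0.4,0,0],"rotation": [0,0,0]},
    {"claw": 0.7,"linear": [0.4,0,0],"rotation": [0,0,0]},
    {"claw": 0.7,"linear": [0.15,0,0],"rotation": [0,0,0]},
    {"claw": 0.7,"linear": [0,0,0],"rotation": [0,0,0]},
  ],
)

```text
time: 47.78
position: [0.5941, 0.352, 0.0465]
tool_rot: [-0.04, 1.571, 0.042]
ft_force: [-0.5, 0.5, -1.1]
grip_width: 0.299
```

Run:
```python
from h import *
go((.5935,.352,.0445),.05)
```

```text
t 47.78 p [0.5941 0.352  0.0465] w 26.0 F [-0.5  0.5 -1.1] | shift [ 0.082  0.001 -0.023] turn [ 0.0011 -0.0005 -0.0009]
```

Call:
play_rows(
  newtons=15,
  targets=[
    {"claw": 0.95,"linear": [0,0,0],"rotation": [0,0,0]},
    {"claw": 0.95,"linear": [0,0,0],"rotation": [0,0,0]},
    {"claw": 0.95,"linear": [0,0,0],"rotation": [0,0,0]},
    {"claw": 0.95,"linear": [0,0,0],"rotation": [0,0,0]},
    {"claw": 0.95,"linear": [0,0,0],"rotation": [0,0,0]},
    {"claw": 0.95,"linear": [0,0,0],"rotation": [0,0,0]},
  ],
)

```text
time: 48.28
position: [0.5935, 0.3521, 0.0467]
tool_rot: [-0.04, 1.573, 0.042]
ft_force: [-0.1, 0.0, -1.4]
grip_width: 0.091
```

Run:
```python
from h import *
go((.5935,.352,.0445),.05)
```

```text
t 48.28 p [0.5935 0.3521 0.0467] w 7.9 F [-0.1  0.  -1.4] | shift [ 0.087 -0.004  0.001] turn [ 0.0012 -0.0014 -0.0008]
```

Call:
play_rows(
  targets=[
    {"claw": 0.95,"linear": [-0.2,0,0],"rotation": [0,0,0]},
    {"claw": 0.95,"linear": [-0.4,0,0],"rotation": [0,0,0]},
    {"claw": 0.95,"linear": [-0.6,0,0],"rotation": [0,0,0]},
    {"claw": 0.95,"linear": [-0.8,0,0],"rotation": [0,0,0]},
    {"claw": 0.95,"linear": [-0.8,0,0],"rotation": [0,0,0]},
    {"claw": 0.95,"linear": [-0.8,0,0],"rotation": [0,0,0]},
    {"claw": 0.95,"linear": [-0.8,0,-0.2],"rotation": [0,0,0]},
    {"claw": 0.95,"linear": [-0.6,0,-0.5],"rotation": [0,0,0]},
    {"claw": 0.95,"linear": [-0.2,-0.6,-0.6],"rotation": [0,0,0]},
    {"claw": 0.95,"linear": [0,-1,-0.5],"rotation": [0,0,0]},
  ],
)

```text
time: 49.12
position: [0.554, 0.3143, 0.1956]
tool_rot: [-0.037, 1.559, 0.051]
ft_force: [0.2, -0.5, -0.4]
grip_width: 0.091
```

Call:
play_rows(
  targets=[
    {"claw": 0.95,"linear": [0,-1,-0.3],"rotation": [0,0,0]},
    {"claw": 0.95,"linear": [0,-1,-0.3],"rotation": [0,0,0]},
    {"claw": 0.95,"linear": [0,-1,-0.2],"rotation": [0,0,0]},
    {"claw": 0.95,"linear": [0,-1,0],"rotation": [0,0,0]},
    {"claw": 0.95,"linear": [0,-1,0],"rotation": [0,0,0]},
    {"claw": 0.95,"linear": [0,-1,0],"rotation": [0,0,0]},
    {"claw": 0.95,"linear": [0,-1,0],"rotation": [0,0,0]},
    {"claw": 0.95,"linear": [0,-1,0],"rotation": [0,0,0]},
    {"claw": 0.95,"linear": [0,-1,0],"rotation": [0,0,0]},
    {"claw": 0.95,"linear": [0,-1,0],"rotation": [0,0,0]},
  ],
)

```text
time: 49.95
position: [0.5489, 0.0536, 0.2118]
tool_rot: [-0.022, 1.542, 0.07]
ft_force: [-0.3, -0.4, -0.6]
grip_width: 0.082
```

Call:
play_rows(
  targets=[
    {"claw": 0.95,"linear": [0,-1,0],"rotation": [0,0,0]},
    {"claw": 0.95,"linear": [0,-1,0],"rotation": [0,0,0]},
    {"claw": 0.95,"linear": [0,-1,0],"rotation": [-0.03,0,0]},
    {"claw": 0.95,"linear": [0,-1,0],"rotation": [-0.03,0,0]},
    {"claw": 0.95,"linear": [0,-1,0],"rotation": [-0.03,0,0]},
    {"claw": 0.95,"linear": [0,-1,0],"rotation": [0,0,0]},
    {"claw": 0.95,"linear": [0,-1,0.2],"rotation": [0,0,0]},
    {"claw": 0.95,"linear": [0,-1,0.2],"rotation": [0,0,0]},
    {"claw": 0.95,"linear": [0,-0.5,0.2],"rotation": [0,0,0]},
    {"claw": 0.95,"linear": [0,0,0],"rotation": [0,0,0]},
  ],
)

```text
time: 50.78
position: [0.5934, -0.1755, 0.2255]
tool_rot: [-0.124, 1.511, 0.179]
ft_force: [-0.6, -0.0, -0.6]
grip_width: 0.095
```

Run:
```python
from h import *
go((.5862,-.3085,.12),.195)
```

```text
t 50.78 p [ 0.5934 -0.1755  0.2255] w 8.3 F [-0.6 -0.  -0.6] | shift [ 3.982 -5.285 -1.545] turn [-0.0003  0.0364 -0.019 ]
```

Call:
play_rows(
  targets=[
    {"claw": 0.95,"linear": [0.1,-0.6,-0.1],"rotation": [0,0.018,-0.01]},
    {"claw": 0.95,"linear": [0.3,-0.9,-0.2],"rotation": [0,0.018,-0.009]},
    {"claw": 0.95,"linear": [0.5,-0.9,-0.2],"rotation": [0,0,0]},
    {"claw": 0.95,"linear": [0.5,-0.9,-0.2],"rotation": [0,0,0]},
    {"claw": 0.95,"linear": [0.6,-0.9,-0.2],"rotation": [0,0,0]},
    {"claw": 0.95,"linear": [0.5,-0.6,-0.1],"rotation": [0,0,0]},
    {"claw": 0.95,"linear": [0.3,-0.2,0],"rotation": [0,0,0]},
    {"claw": 0.95,"linear": [0,0,0],"rotation": [0,0,0]},
    {"claw": 0.95,"linear": [0,0,0],"rotation": [0,0,0]},
    {"claw": 0.95,"linear": [0,0,0],"rotation": [0,0,0]},
  ],
)

```text
time: 51.62
position: [0.5977, -0.299, 0.165]
tool_rot: [-0.155, 1.553, 0.162]
ft_force: [-0.2, -0.2, -1.6]
grip_width: 0.089
```

Run:
```python
from h import *
go((.5862,-.3085,.11),.195)
```

```text
t 51.62 p [ 0.5977 -0.299   0.165 ] w 7.7 F [-0.2 -0.2 -1.6] | shift [ 2.192 -0.288 -0.553] turn [ 0.0048  0.0079 -0.0022]
```

Call:
play_rows(
  targets=[
    {"claw": 0.95,"linear": [0.3,-0.2,-0.25],"rotation": [0.005,0.008,-0.002]},
    {"claw": 0.95,"linear": [0.4,-0.1,-0.25],"rotation": [0,0,0]},
    {"claw": 0.95,"linear": [0.5,0,0],"rotation": [0,0,0]},
    {"claw": 0.95,"linear": [0.4,0,0],"rotation": [0,0,0]},
    {"claw": 0.95,"linear": [0.2,0,0],"rotation": [0,0,0]},
    {"claw": 0.95,"linear": [0,0,0],"rotation": [0,0,0]},
    {"claw": 0.95,"linear": [0,0,0],"rotation": [0,0,0]},
    {"claw": 0.95,"linear": [0,0,0],"rotation": [0,0,0]},
  ],
)

```text
time: 52.28
position: [0.5882, -0.3036, 0.1165]
tool_rot: [-0.156, 1.564, 0.16]
ft_force: [-0.1, -0.4, -0.0]
grip_width: 0.092
```

Run:
```python
from h import *
from wt import ends
go((.5862,-.3085,.09),.195)
ends(np.array([45,50,15]),np.array([95,255,255]))
```

```text
t 52.28 p [ 0.5882 -0.3036  0.1165] w 8.0 F [-0.1 -0.4 -0. ] | shift [ 1.06  -0.178 -0.117] turn [ 0.0039  0.0008 -0.0017]
tag extent along tool y (mm), should be +-32: [(np.float64(-30.08), np.float64(-19.839999999999996), 8), (np.float64(-34.56), np.float64(19.20000000000001), 23), (np.float64(-29.439999999999998), np.float64(9.600000000000001), 10)]
```

Run:
```python
from h import *
a=cv2.imread('pics/wt.png');p,R,s=tool()
q=[proj('scene',p+R[:,1]*e+R[:,2]*.004+np.array([0,0,dz])) for dz in(-.01,-.0407) for e in(-.038,.026)]
print(np.round(q,1).tolist())
cv2.imwrite('pics/c13.png',cv2.resize(a[110:210,120:220],(800,800),interpolation=2)[:600])
for dz in(-.02,-.03):
    b,c=[proj('scene',p+R[:,1]*e+R[:,2]*.004+np.array([0,0,dz])) for e in(-.055,.045)]
    print(' '.join(f'{k:.0f}:'+','.join(str(int(v)) for v in cv2.getRectSubPix(a,(1,1),tuple(map(float,b+(c-b)*(k+55)/100)))[0,0]) for k in range(-55,46,3)))
```

```text
[[148.8, 150.5], [171.3, 154.0], [150.7, 160.6], [172.9, 164.1]]
-55:131,141,143 -52:130,140,143 -49:131,140,143 -46:130,139,140 -43:124,133,133 -40:103,113,110 -37:72,82,76 -34:56,67,58 -31:56,68,60 -28:55,66,57 -25:54,67,56 -22:55,67,56 -19:53,64,55 -16:52,64,54 -13:53,66,55 -10:53,64,54 -7:49,62,52 -4:48,61,53 -1:52,63,54 2:52,64,54 5:52,63,54 8:52,63,55 11:52,62,55 14:52,63,55 17:50,61,54 20:52,62,55 23:51,63,54 26:61,70,69 29:80,88,93 32:92,99,105 35:95,103,110 38:92,100,108 41:94,100,108 44:93,101,108
-55:131,141,144 -52:130,139,141 -49:129,139,141 -46:128,138,139 -43:124,133,134 -40:103,114,112 -37:74,85,79 -34:57,69,59 -31:55,67,57 -28:56,68,59 -25:55,65,56 -22:55,67,56 -19:54,64,55 -16:55,65,56 -13:54,65,56 -10:54,66,57 -7:53,64,55 -4:51,62,55 -1:50,61,53 2:51,63,54 5:52,63,55 8:51,62,54 11:51,63,55 14:53,64,56 17:52,62,53 20:49,60,51 23:53,63,56 26:64,73,70 29:81,89,92 32:94,100,107 35:94,101,110 38:94,101,109 41:93,100,108 44:93,100,108
```

View pics/c13.png

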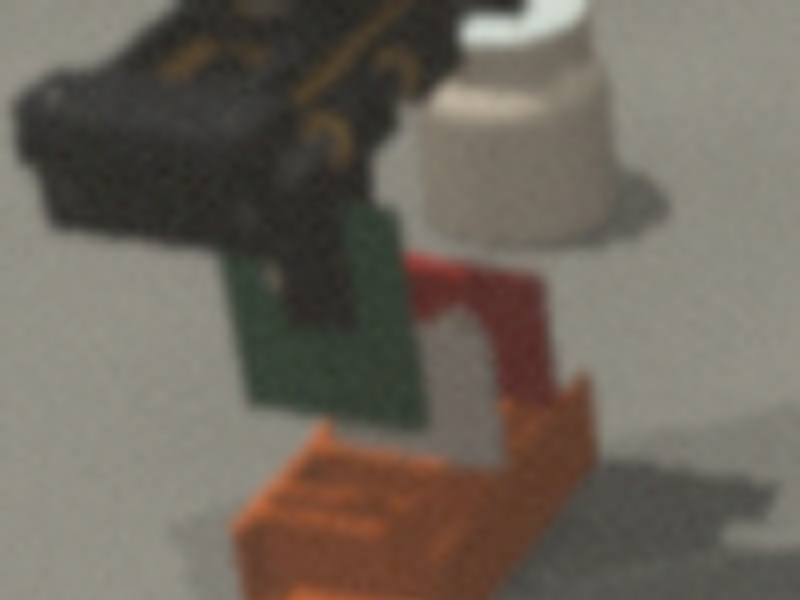

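The green tag sits 6.2 mm off-centre in the grip, as intended, and red and white are visible down in their slots. The target TCP for the far slot is (585.0,-302.6).

Run:
```python
from h import *
go((.5850,-.3026,.09),.195)
```

```text
t 52.33 p [ 0.5883 -0.3037  0.1167] w 8.0 F [ 0.4  0.2 -0.9] | shift [ 1.068  0.067 -0.122] turn [ 0.004   0.001  -0.0016]
```

Call:
play_rows(
  targets=[
    {"claw": 0.95,"linear": [0.2,0.06,-0.1],"rotation": [0.004,0.001,-0.001]},
    {"claw": 0.95,"linear": [0.3,0,0],"rotation": [0,0,0]},
    {"claw": 0.95,"linear": [0.3,0,0],"rotation": [0,0,0]},
    {"claw": 0.95,"linear": [0.1,0,0],"rotation": [0,0,0]},
    {"claw": 0.95,"linear": [0,0,0],"rotation": [0,0,0]},
    {"claw": 0.95,"linear": [0,0,0],"rotation": [0,0,0]},
    {"claw": 0.95,"linear": [0,0,0],"rotation": [0,0,0]},
  ],
)

```text
time: 52.92
position: [0.5858, -0.303, 0.0926]
tool_rot: [-0.153, 1.564, 0.152]
ft_force: [-1.0, 0.4, -0.9]
grip_width: 0.094
```

Run:
```python
from h import *
go((.5850,-.3026,.0767),.195)
```

```text
t 52.92 p [ 0.5858 -0.303   0.0926] w 8.2 F [-1.   0.4 -0.9] | shift [ 0.634  0.021 -0.031] turn [-0.0005  0.0006  0.0001]
```

Call:
play_rows(
  targets=[
    {"claw": 0.95,"linear": [0.2,0.02,-0.04],"rotation": [0,0,0]},
    {"claw": 0.95,"linear": [0.15,0,0],"rotation": [0,0,0]},
    {"claw": 0.95,"linear": [0.1,0,0],"rotation": [0,0,0]},
    {"claw": 0.95,"linear": [0,0,0],"rotation": [0,0,0]},
  ],
)

```text
time: 53.25
position: [0.585, -0.303, 0.0808]
tool_rot: [-0.153, 1.563, 0.152]
ft_force: [-0.5, -0.3, -1.3]
grip_width: 0.091
```

Call:
play_rows(
  targets=[
    {"claw": 0.95,"linear": [0.08,0,0],"rotation": [0,0,0]},
  ],
)

```text
time: 53.33
position: [0.5852, -0.3032, 0.079]
tool_rot: [-0.153, 1.563, 0.152]
ft_force: [-0.3, -0.3, -0.5]
grip_width: 0.092
```

Call:
play_rows(
  targets=[
    {"claw": 0.95,"linear": [0.06,0,0],"rotation": [0,0,0]},
  ],
)

```text
time: 53.42
position: [0.5852, -0.3031, 0.0772]
tool_rot: [-0.153, 1.563, 0.152]
ft_force: [-0.3, 0.5, -1.0]
grip_width: 0.092
```

Call:
play_rows(
  targets=[
    {"claw": 0.95,"linear": [0.05,0,0],"rotation": [0,0,0]},
  ],
)

```text
time: 53.5
position: [0.5852, -0.3031, 0.0758]
tool_rot: [-0.153, 1.563, 0.152]
ft_force: [-0.3, 0.6, -0.8]
grip_width: 0.089
```

Call:
play_rows(
  targets=[
    {"claw": 0.95,"linear": [0.05,0,0],"rotation": [0,0,0]},
  ],
)

```text
time: 53.58
position: [0.5852, -0.3031, 0.0744]
tool_rot: [-0.153, 1.563, 0.152]
ft_force: [-0.4, -0.1, -1.7]
grip_width: 0.091
```

Call:
play_rows(
  targets=[
    {"claw": 0.95,"linear": [0.05,0,0],"rotation": [0,0,0]},
  ],
)

```text
time: 53.67
position: [0.5853, -0.3031, 0.0731]
tool_rot: [-0.153, 1.563, 0.152]
ft_force: [0.0, 0.5, -0.4]
grip_width: 0.091
```

Past the mouth with no force. Continue down towards the floor (TCP about 46.7 mm).

Call:
play_rows(
  targets=[
    {"claw": 0.95,"linear": [0.06,0,0],"rotation": [0,0,0]},
    {"claw": 0.95,"linear": [0.08,0,0],"rotation": [0,0,0]},
  ],
)

```text
time: 53.83
position: [0.5855, -0.3032, 0.0695]
tool_rot: [-0.154, 1.563, 0.152]
ft_force: [0.1, -0.3, -0.5]
grip_width: 0.092
```

Call:
play_rows(
  targets=[
    {"claw": 0.95,"linear": [0.1,0,0],"rotation": [0,0,0]},
    {"claw": 0.95,"linear": [0.1,0,0],"rotation": [0,0,0]},
    {"claw": 0.95,"linear": [0.1,0,0],"rotation": [0,0,0]},
  ],
)

```text
time: 54.08
position: [0.5856, -0.3033, 0.0615]
tool_rot: [-0.154, 1.562, 0.151]
ft_force: [0.4, -0.2, -0.6]
grip_width: 0.09
```

Call:
play_rows(
  targets=[
    {"claw": 0.95,"linear": [0.1,0,0],"rotation": [0,0,0]},
    {"claw": 0.95,"linear": [0.1,0,0],"rotation": [0,0,0]},
  ],
)

```text
time: 54.25
position: [0.5856, -0.3032, 0.0558]
tool_rot: [-0.154, 1.562, 0.152]
ft_force: [-0.4, -1.3, 0.3]
grip_width: 0.092
```

Call:
play_rows(
  targets=[
    {"claw": 0.95,"linear": [0.08,0,0],"rotation": [0,0,0]},
    {"claw": 0.95,"linear": [0.06,0,0],"rotation": [0,0,0]},
  ],
)

```text
time: 54.42
position: [0.5854, -0.3031, 0.0515]
tool_rot: [-0.153, 1.563, 0.152]
ft_force: [0.9, -0.3, -0.8]
grip_width: 0.093
```

Call:
play_rows(
  targets=[
    {"claw": 0.95,"linear": [0.06,0,0],"rotation": [0,0,0]},
    {"claw": 0.95,"linear": [0.05,0,0],"rotation": [0,0,0]},
  ],
)

```text
time: 54.58
position: [0.5853, -0.3031, 0.0482]
tool_rot: [-0.153, 1.563, 0.152]
ft_force: [-0.4, -0.8, -0.0]
grip_width: 0.089
```

Call:
play_rows(
  targets=[
    {"claw": 0.95,"linear": [0.04,0,0],"rotation": [0,0,0]},
  ],
)

```text
time: 54.67
position: [0.5853, -0.3031, 0.047]
tool_rot: [-0.153, 1.563, 0.152]
ft_force: [-0.8, -0.2, -0.9]
grip_width: 0.086
```

Call:
play_rows(
  targets=[
    {"claw": 0.95,"linear": [0.03,0,0],"rotation": [0,0,0]},
  ],
)

```text
time: 54.75
position: [0.5854, -0.3031, 0.0464]
tool_rot: [-0.153, 1.563, 0.152]
ft_force: [-1.4, 0.7, 5.6]
grip_width: 0.093
```

Call:
play_rows(
  targets=[
    {"claw": 0.95,"linear": [0.03,0,0],"rotation": [0,0,0]},
  ],
)

```text
time: 54.83
position: [0.5854, -0.3031, 0.0464]
tool_rot: [-0.153, 1.563, 0.152]
ft_force: [-2.2, 2.2, 9.0]
grip_width: 0.089
```

The green tag is on the floor. Release, rise and retreat, then take the final look.

Call:
play_rows(
  targets=[
    {"claw": 0.7,"linear": [0,0,0],"rotation": [0,0,0]},
    {"claw": 0.7,"linear": [0,0,0],"rotation": [0,0,0]},
    {"claw": 0.7,"linear": [0,0,0],"rotation": [0,0,0]},
    {"claw": 0.7,"linear": [-0.2,0,0],"rotation": [0,0,0]},
    {"claw": 0.7,"linear": [-0.5,0,0],"rotation": [0,0,0]},
    {"claw": 0.7,"linear": [-0.9,0,0],"rotation": [0,0,0]},
    {"claw": 0.7,"linear": [-0.9,0,0],"rotation": [0,0,0]},
    {"claw": 0.7,"linear": [-0.9,0,0],"rotation": [0,0,0]},
    {"claw": 0.7,"linear": [-0.9,0,0],"rotation": [0,0,0]},
    {"claw": 0.7,"linear": [-0.9,0,0],"rotation": [0,0,0]},
  ],
)

```text
time: 55.67
position: [0.5824, -0.302, 0.1811]
tool_rot: [-0.15, 1.57, 0.153]
ft_force: [-0.4, -0.7, -0.0]
grip_width: 0.301
```

Call:
play_rows(
  targets=[
    {"claw": 0.7,"linear": [-0.4,0.6,-0.3],"rotation": [0,0,0]},
    {"claw": 0.7,"linear": [0,1,-0.4],"rotation": [0,0,0]},
    {"claw": 0.7,"linear": [0,1,-0.4],"rotation": [0,0,0]},
    {"claw": 0.7,"linear": [0,1,-0.4],"rotation": [0,0,0]},
    {"claw": 0.7,"linear": [0,1,-0.4],"rotation": [0,0,0]},
    {"claw": 0.7,"linear": [0,1,-0.3],"rotation": [0,0,0]},
    {"claw": 0.7,"linear": [0,1,0],"rotation": [0,0,0]},
    {"claw": 0.7,"linear": [0,0.8,0],"rotation": [0,0,0]},
    {"claw": 0.7,"linear": [0,0.4,0],"rotation": [0,0,0]},
    {"claw": 0.7,"linear": [0,0,0],"rotation": [0,0,0]},
  ],
)

```text
time: 56.5
position: [0.4899, -0.1223, 0.2054]
tool_rot: [-0.145, 1.551, 0.143]
ft_force: [0.1, -1.1, -0.6]
grip_width: 0.299
```

Run:
```python
from h import *
go((.5,-.1,.2),.195)
a=get_image('scene');b=get_image('top');cv2.imwrite('pics/sF.png',a);cv2.imwrite('pics/tF.png',b)
cv2.imwrite('pics/final.png',np.hstack([cv2.resize(a[90:330,130:290],(400,600),interpolation=2),cv2.resize(a[90:330,290:450],(400,600),interpolation=2)]))
# tag tops: colour extents in scene around the order rack
z0=cv2.imread('pics/scene0.png')
for k,(x0,y0,x1,y1) in dict(mug=(144,185,188,238),canister=(168,103,200,142),tulips=(358,240,412,322)).items():
    print(k,'mean change',np.abs(a[y0:y1,x0:x1].astype(int)-z0[y0:y1,x0:x1]).mean().round(1))
```

```text
t 56.5 p [ 0.4899 -0.1223  0.2054] w 26.0 F [ 0.1 -1.1 -0.6] | shift [0.222 0.802 0.556] turn [-0.0073  0.0092  0.002 ]
mug mean change 5.3
canister mean change 5.7
tulips mean change 5.8
```

View pics/final.png

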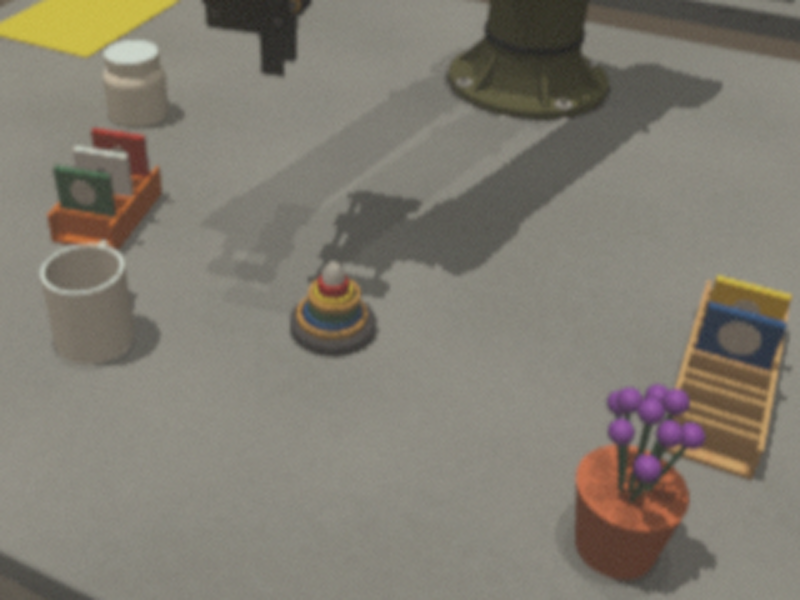

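The final view shows both rings seated on the cone, red, white and green down in the orange rack, and blue and yellow still in the wooden rack. The mug, pot and canister are where they started.

Call:
play_rows(
  targets=[
    {"claw": 0.7,"linear": [0,0,0],"rotation": [0,0,0]},
    {"claw": 0.7,"linear": [0,0,0],"rotation": [0,0,0]},
    {"claw": 0.7,"linear": [0,0,0],"rotation": [0,0,0]},
  ],
)

```text
time: 56.85
position: [0.4906, -0.1292, 0.2064]
tool_rot: [-0.142, 1.551, 0.132]
ft_force: [-0.5, -0.2, -0.8]
grip_width: 0.3
```

```bash
python3 -c "
from bench import *
print(close_job())"
```

```text
the job is handed in; nothing more can be done
None
```

The job is handed in at about 57 s of the 208 s allowed.

**Rings:** Only ring_a and ring_c were on the counter. I lowered ring_a onto the blue step first, then ring_c onto the yellow step. Each touched at the expected height (TCP z 16.6 mm and 40.7 mm) with contact forces of about 5–8 N, and both look level in the last picture.

**Tags:** The green, red and white steps stayed empty. I slid the red, white and green tags into the near, middle and far slots of the orange rack. Each went past the slot mouth without resistance and reached the floor within 0.4 mm of the expected height, pressing with 13 N at most. Blue and yellow remain in the wooden rack.

**Last checks:** The final scene image shows all of this, with the gripper clear. The image patches around the mug, tulip pot and canister changed by only 5–6 grey levels, about the same for all three. That looks like camera noise and shading, but I measured no baseline to confirm it.

**Disagreements:**
- The two cameras differed by 2–3 mm on ring positions, and by about 5 mm on the orange rack. I settled those by contact and by comparing the held ring or tag with the scene picture.
- The colour mask for the ends of the held white and green tags was unreliable. For green I used a brightness profile instead. For white I used the one end it could place and then felt for the slot.

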